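# Change the load in a bench parts washer with its stop locked in

## Task

The bench parts washer has finished its load. Push its mushroom stop button down until it stays latched, then lift the lid right back until it rests on its stop; take every piston out of the basket and stand it upright, crown up, in the wire-floored drain tray, and lay every dirty connecting rod from the plain tray flat on the basket floor, none on top of another. Lower the lid fully shut, and only then twist the stop button's head clockwise until it springs back up, so that the button stays latched all the while the lid is open; leave the other things on the bench where they are.

Things in the scene. Friction and masses are not known exactly. Their poses are not given: they have to be found in the camera images.
- washer: Parts washer, fixed: a low steel housing 224 mm deep (x, front at -x) and 350 mm wide (y), let into the bench. Origin at the centre of its underside. Chamber with lid on its +y side, rim 115 mm above the bench; grey control pod 122 mm high on its -y side (y -175 to -87 mm), on it the stop button and, behind, a 16 mm high timer dial (x +55, y -131 mm).
- basket (a point): Centre of the basket floor in the washer's chamber, 55 mm above the bench, axes as the washer's. The inside is 160 mm (x) by 240 mm (y); straight walls rise 60 mm above this floor. The hinge line of the lid lies 122 mm behind this point (+x), behind a flat ledge.
- lid (a joint): Angle of the washer's lid (rad): 0 shut, 1.65 leaning back against its stop past upright, where it stays by its own weight; let go below about 1.5 it falls shut, slowed by a damped hinge (0.35 N m s/rad). The lid: a 217 by 258 mm frame with a clear pane, 12 mm thick, 0.5 kg, hinged along its far edge.
- lid_handle (a point): Middle of the lid's handle: a round bar 10 mm thick, 110 mm long, parallel to the washer's y, on a post at each end, its axis 45 mm above the lid's top face. Lid shut: 195 mm to the front of the hinge, 57 mm above it, 22 mm from the lid's front edge. It travels with the lid.
- lid_hinge (a point): Middle of the lid's hinge axis, parallel to the washer's y, 117 mm above the bench. The lid swings up and away from the robot about it.
- stop (a joint): How far the mushroom stop button is pushed in (m): 0 up, 0.0076 fully in. Its spring pushes up with 3.6 N, growing to 8 N; pressed past about 0.006 (push to 12 N to be sure) it latches and stays at about 0.005 when let go, until its head is twisted. It latches only with the head untwisted (under 0.2 rad).
- stop_twist (a joint): Twist of the stop button's head (rad), growing clockwise seen from above: 0 at rest, hard stop at 0.9. At about 0.45 the latch lets go and the button springs up unless held down; turn 0.65 or more to be sure. A weak spring (0.05 N m/rad) turns the head slowly back to near 0 when let go.
- stop_top (a point): Centre of the top of the stop button's head, a red mushroom 40 mm across and 18 mm thick, over a yellow collar 58 mm across, 5 mm high, on the pod. This point is 158 mm above the bench when up, 153 mm when latched; it moves with the button. Grip the head's upright sides, 3 to 17 mm below this point; the collar's top is 26 mm below it when latched.
- drain_tray: The drain tray, fixed, aluminium with a wire-grid floor, empty at the start: 260 mm (x) by 160 mm (y) outside, walls 5 mm thick and 25 mm high, inner floor 5 mm above the bench. Origin at the centre of its underside. It stands on the left or right of the washer.
- dirty_tray: The plain dark tray that holds the dirty rods, fixed: 180 mm (x) by 210 mm (y) outside, walls 5 mm thick and 15 mm high, inner floor 5 mm above the bench. Origin at the centre of its underside. It stands on the other side of the washer.
- piston1: Aluminium engine piston, a cylinder 60 mm across, 52 mm tall, 220 g, with ring grooves round its upper half. Origin at the centre of its underside (skirt), z towards the crown. At the start it stands crown up in the washer basket. Two or three of the three are present; an absent one reads None from the start.
- piston2: Aluminium engine piston, a cylinder 60 mm across, 52 mm tall, 220 g, with ring grooves round its upper half. Origin at the centre of its underside (skirt), z towards the crown. At the start it stands crown up in the washer basket. Two or three of the three are present; an absent one reads None from the start.
- piston3: Aluminium engine piston, a cylinder 60 mm across, 52 mm tall, 220 g, with ring grooves round its upper half. Origin at the centre of its underside (skirt), z towards the crown. At the start it stands crown up in the washer basket. Two or three of the three are present; an absent one reads None from the start.
- rod1: Dark steel connecting rod lying flat in the dirty tray, 360 g, 135 mm long, 22 mm thick; one or both present (absent: None from the start). Origin on its beam, 11 mm above what it lies on; x to the big end (centre +43 mm, 70 mm wide, reaching x +70), z through the thickness; small end 30 mm across at x -50. Grip the beam at the origin: 18 mm wide (y), 14 mm thick, x -35 to +16.
- rod2: Dark steel connecting rod lying flat in the dirty tray, 360 g, 135 mm long, 22 mm thick; one or both present (absent: None from the start). Origin on its beam, 11 mm above what it lies on; x to the big end (centre +43 mm, 70 mm wide, reaching x +70), z through the thickness; small end 30 mm across at x -50. Grip the beam at the origin: 18 mm wide (y), 14 mm thick, x -35 to +16.
- spanner: Bystander: a steel combination spanner 200 mm long lying near the front of the bench. Leave it alone.
- wire_brush: Bystander: a wooden-handled brush 190 mm long lying near the front of the bench. Leave it alone.
- pin_jar: Bystander: a glass jar 70 mm across and 90 mm tall, behind the washer's control pod. Leave it alone.
- socket: Bystander: a steel deep socket 26 mm across and 60 mm tall, standing behind the washer to the left. Leave it alone.
- shell_carton: Bystander: a small cardboard carton 60 by 100 by 40 mm behind the washer to the right. Leave it alone.
Not all that is in view belongs to the job. What is shaped like the rod2 but purple is not meant.

How it is judged:
By the outcome, as a careful person would: the job done as asked, in the order asked, and still so for the second after the job is handed in, with the robot touching nothing.
Of piston1, piston2, piston3 only 2 to 3 are there at a start; the rules pass over those that are not, and their reading is None.
Of rod1, rod2 only 1 to 2 are there at a start; the rules pass over those that are not, and their reading is None.
At some moment in a run one of piston1, piston2, piston3, rod1, rod2 may be knocked a few centimetres aside while the robot is not near it.
It also fails if it takes over 208 s, if anything falls off the work surface, if the arm or the gripper's body presses on something with over 40 N, if the wrist force passes 120 N, or if a joint passes its speed limit or range.

## Robot

A 7-joint arm with a two-finger parallel gripper is mounted at the origin on the work surface. World frame = base frame: x ahead of the robot, y to its left, z up, the work surface at z = 0. Lengths are in m, angles in rad, forces in N, time in s.
With the tool pointing down it reaches from about 0.425 to 1.025 m from the base axis. Payload 3.6 kg.
Tool frame: the origin (TCP) lies between the finger pads; the fingertips stand 25 mm ahead of it and the grasp point (between the pads) lies 6 mm ahead of it; z points along the fingers, y is the line along which they close (so a half turn about z gives the same grasp; the last joint's range is limited). The gripper opens to 85 mm and grips with 20 to 120 N. Pads are 22 mm wide; open, the fingers measure 114 mm over their backs; the gripper's body (76 mm by 85 mm) begins 54 mm behind the grasp point. The pads swing forward as they close: fully open they stand 13 mm farther back than shut.
Start: joints at [-1.208, 0.591, 0.048, 1.609, -0.033, 0.943, -0.034], TCP at [0.319, 0.651, 0.256] pointing down, gripper open.
Joint ranges: [-2.69, 2.69], [-0.47, 2.24], [-1.27, 1.36], [0.19, 2.51], [-1.53, 4.68], [0.08, 2.07], [-3.09, 3.09]. Speed limits (rad/s): [2.57, 2.57, 3.14, 3.14, 3.14, 3.14, 3.14].

## Interface

Orientations are given as [roll, pitch, yaw] about the fixed x, y, z axes, in that order (R = Rz(yaw) Ry(pitch) Rx(roll)).
In Python, from bench import readout, eyes, hand_in gives the robot as it stands.
- The arm moves only by the tool arm_command, never from a script. Its argument "series" is a list of rows, each an object with "dp": the shift along the tool's x, y, z in cm, a list of three; "turn": the turn, a rotation vector about the tool's x, y, z in rad, a list of three; "claw": the opening, from 0 (shut) to 1 (fully open). A call has exactly 8 rows; each row is the pose to reach, as a shift and turn from the pose commanded when the call began, along the tool's axes at that moment; what a row does not reach only later rows make up. A row lasts 1/8 s, in which the tool goes at most 62.5 mm and 10.7 degrees, less where a joint would pass 70% of its speed; a pose out of reach is approached as far as the arm can. A call with a gripper value outside its range is refused whole. The fingers move at their own pace and stop on an object; the grip force is fixed at half the most. Time passes only in rows, so rows that repeat a pose let the fingers close, or fill a call up. It gives the time, the measured TCP pose, the force, the opening and the grip force at its end, in the units of the state.
- readout.get_state(): the state, without advancing time (a new reading comes with each control period).
- eyes.capture(name): name is "scene" or "top" or "wrist"; returns a dict with "img" (420x560x3 uint8, red, green, blue), "fx", "fy", "cx", "cy" (pixels), "rvec" (rotation vector, rad) and "tvec" (3), from world to camera coordinates, as OpenCV has them. Camera axes: x right, y down, z forward; pixel columns grow to the right and rows downward; lengths in m; the calibration is good to about 2 mm. A picture is of the moment at which its call begins. There is no depth.
- hand_in(): hands the job in; it is judged then, once.
The state is a dict: "time": time; "joint_pos": joint angles; "joint_vel": joint speeds; "joint_efforts": joint torques, N m; "ee_pos": TCP position; "eef_rot": TCP orientation; "contact_force": force on the tool from outside, world axes, zero at the start; "torque": the same for the moment, N m; "gripper_width": finger opening in m; "grip_force": force on a finger pad.
Only numpy, scipy, OpenCV 4.12 (cv2) and the standard library are available. Lean on these libraries where they do the work, as an engineer would, in place of code of your own. Each camera call takes 0.05 s, during which the arm holds its last target. There are 200 camera calls.

## Working session

There is one attempt and no reset: what is moved stays moved. The work goes in short steps, Python scripts to look and compute and a tool call to move; the robot and the scene stay as the last step left them, time stands still between calls to the robot, and variables do not carry over. Pictures are saved under pics/ and viewed, at most 14 in all, crops included, and the job is handed in when it is done.

Besides the shell and the picture viewer there is one more tool, called after "Request:" as name(argument=value, ...) on one line, values as JSON. arm_command: Moves the arm, as the interface text tells. Its arguments: {"type":"object","properties":{"series":{"type":"array"}},"required":["series"]}

```bash
ls; mkdir -p pics; python3 - <<'E'
from bench import readout, eyes
import cv2,pickle,numpy as np
s=readout.get_state(); print({k:np.round(v,3) for k,v in s.items()})
for n in("scene","top"):
    c=eyes.capture(n); pickle.dump(c,open(f"{n}.pkl","wb")); cv2.imwrite(f"pics/{n}0.png",c["img"][:,:,::-1])
    print(n,c["fx"],c["cx"],c["cy"],c["rvec"],c["tvec"])
E
```

```text
pics
{'time': np.float64(0.0), 'joint_pos': array([-1.209,  0.592,  0.048,  1.61 , -0.033,  0.943, -0.034]), 'joint_vel': array([ 0.001,  0.   ,  0.001,  0.001, -0.001,  0.   , -0.001]), 'joint_efforts': array([-1.0000e-03, -5.4869e+01,  1.5460e+00, -1.9813e+01,  9.0000e-03,
        9.0000e-03, -0.0000e+00]), 'ee_pos': array([0.319, 0.65 , 0.255]), 'eef_rot': array([-3.139,  0.   ,  2.686]), 'contact_force': array([-0.159,  0.596,  0.13 ]), 'torque': array([-0.085,  0.008, -0.021]), 'grip_force': np.float64(0.0), 'gripper_width': np.float64(0.085)}
scene 417.60916313531646 275.19539983558604 212.2112466066756 [ 1.87522432  1.25022127 -0.66840813] [-0.20891343 -0.14976148  1.52504967]
top 384.242675810449 275.40416288882244 204.20740579639298 [ 2.21372126 -2.15305819  0.06250422] [0.0129526  0.49604793 1.35185458]
```

View pics/scene0.png

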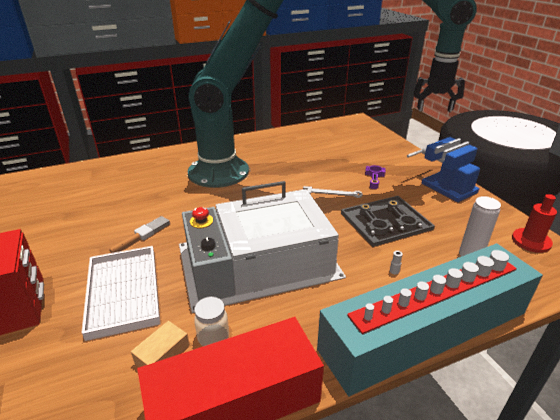

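View pics/top0.png

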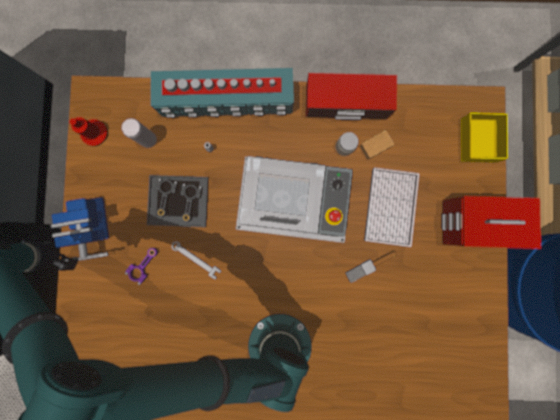

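The scene view shows the washer at about (260,245), the red button at (200,213), the drain tray at (122,290) and the dirty tray with two dark rods at (388,220). The purple rod at (374,177) is the decoy, lying outside the tray. In the top view the button is at (335,216), the dirty rods are at about (165,195) and (192,195), and the drain tray is at (392,207).

```bash
cat > h.py <<'E'
import numpy as np, cv2, pickle
from scipy.spatial.transform import Rotation as R
def cam(c):
    K=np.array([[c["fx"],0,c["cx"]],[0,c["fy"],c["cy"]],[0,0,1.]])
    return K,R.from_rotvec(np.ravel(c["rvec"])).as_matrix(),np.ravel(c["tvec"])
def plane(c,px,z):
    K,r,t=cam(c); o=-r.T@t; d=np.c_[np.atleast_2d(px),np.ones(len(np.atleast_2d(px)))]@np.linalg.inv(K).T@r
    return o+d*((z-o[2])/d[:,2])[:,None]
def proj(c,P):
    K,r,t=cam(c); q=(np.atleast_2d(P)@r.T+t)@K.T; return q[:,:2]/q[:,2:]
def tri(cs,pxs):
    Ps=[]; 
    A=[]
    for c,p in zip(cs,pxs):
        K,r,t=cam(c); P=K@np.c_[r,t]; A+= [p[0]*P[2]-P[0],p[1]*P[2]-P[1]]
    v=np.linalg.svd(np.array(A))[2][-1]; return v[:3]/v[3]
def load(n): return pickle.load(open(n+".pkl","rb"))
def shoot(n,name):
    from bench import eyes
    c=eyes.capture(n); pickle.dump(c,open(name+".pkl","wb")); cv2.imwrite(f"pics/{name}.png",c["img"][:,:,::-1]); return c
def crop(c,name,x0,y0,x1,y1,k):
    cv2.imwrite(f"pics/{name}.png",cv2.resize(c["img"][y0:y1,x0:x1,::-1],None,fx=k,fy=k,interpolation=cv2.INTER_CUBIC))
def centroid(m):
    n,l,s,ce=cv2.connectedComponentsWithStats(m.astype(np.uint8)); return [(ce[i],s[i,4]) for i in range(1,n) if s[i,4]>20]
E
python3 - <<'E'
from h import *
t,s=load("top"),load("scene")
crop(t,"topc",145,145,425,250,2.85)
crop(s,"scc",80,150,440,340,2.2)
for c in(t,s):
    i=c["img"].astype(int); r,g,b=i[...,0],i[...,1],i[...,2]
    m=(r>120)&(g>0.7*r)&(b<0.4*r)
    print("yel",[x for x in centroid(m)])
    m=(r>120)&(g<60)&(b<70); print("red",[x for x in centroid(m)])
E
```

```text
yel [(array([484.92767528, 136.33948339]), np.int32(1355)), (array([332.42857143, 216.33613445]), np.int32(119))]
red [(array([351.67719415,  91.34807181]), np.int32(3008)), (array([231.55652174,  88.11304348]), np.int32(805)), (array([ 78.0516129 , 124.66451613]), np.int32(155)), (array([ 92.56521739, 120.26086957]), np.int32(23)), (array([ 93.94252874, 139.60344828]), np.int32(174)), (array([500.775     , 221.80752688]), np.int32(3720)), (array([334.63043478, 215.41304348]), np.int32(46))]
yel [(array([201.32167832, 222.26573427]), np.int32(143))]
red [(array([204.5928382 ,  17.27519894]), np.int32(1508)), (array([550.        , 196.30434783]), np.int32(46)), (array([544.47096774, 209.84516129]), np.int32(155)), (array([199.65957447, 212.61702128]), np.int32(94)), (array([531.66850829, 240.95856354]), np.int32(362)), (array([  9.66944114, 250.97384067]), np.int32(841)), (array([416.39054291, 302.32749562]), np.int32(1713)), (array([225.32068899, 370.94193923]), np.int32(10334))]
```

View pics/topc.png

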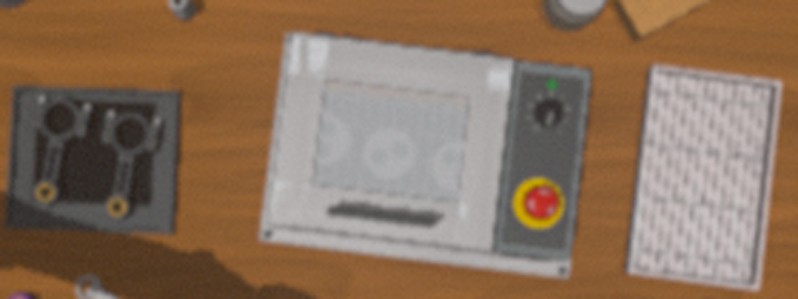

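View pics/scc.png

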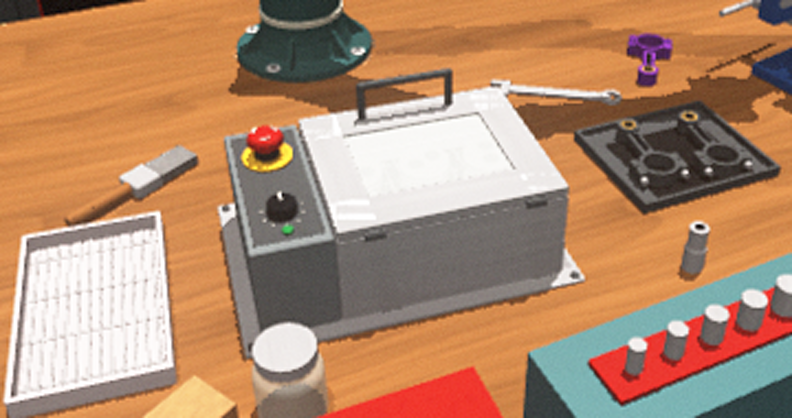

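Candidates: the dark rods in the plain tray (scene crop (650,150) and (715,140)) and the purple one on bare bench at (648,50). The dark pair fits; the purple one is excluded. This crop confirms it. In the top crop the button is at (542,202) and the dial at (548,112). Through the pane three pistons show at about (325,140), (388,152) and (450,160).

```bash
python3 - <<'E'
from h import *
t,s=load("top"),load("scene"); np.set_printoptions(precision=4,suppress=True)
T=lambda p:np.array(p)/2.85+[145,145]-0.3
S=lambda p:np.array(p)/2.2+[80,150]-0.3
b=tri([t,s],[T([542,202]),S([265,136])]);print("button",b,)
d=tri([t,s],[T([548,110]),S([281,203])]);print("dial",d)
print("plane btn .153",plane(t,[T([542,202])],.150),plane(s,[S([265,136])],.150),"dial",plane(t,[T([548,110])],.135),plane(s,[S([281,203])],.135))
def rect(px,z,nm,f,c):
    P=plane(c,f(px),z); print(nm,P.mean(0),"yaw",[np.degrees(np.arctan2(*(P[a]-P[b_])[[1,0]])) for a,b_ in((0,3),(1,2))],[np.linalg.norm(P[i]-P[(i+1)%4]) for i in range(4)])
# order far-left, far-right, near-right, near-left
rect([[652,67],[782,80],[758,290],[628,272]],.025,"drain",T,t)
rect([[14,88],[181,92],[175,233],[7,229]],.015,"dirty",T,t)
rect([[28,237],[160,214],[173,395],[8,410]],.025,"drain sc",S,s)
rect([[578,132],[700,103],[778,170],[645,210]],.015,"dirty sc",S,s)
# lid handle, ends
for a,c_ in(([329,208],[448,72]),([441,218],[361,86])):
    print("handle",tri([t,s],[T(a),S(c_)]))
rect([[284,33],[592,70],[570,262],[262,240]],.12,"house top",T,t)
# rods
for big,sm in(([62,120],[45,191]),([130,132],[117,206])):
    B,M=plane(t,T([big,sm]),.022+.005); print("rod top",B,M,np.linalg.norm(B-M),np.degrees(np.arctan2(*(B-M)[[1,0]])))
for big,sm in(([658,161],[628,124]),([722,153],[688,116])):
    B,M=plane(s,S([big,sm]),.027); print("rod sc",B,M,np.linalg.norm(B-M))
for p in([325,140],[388,152],[450,160]): print("pist",plane(t,[T(p)],.107))
E
```

```text
button [ 0.4558 -0.164   0.1522]
dial [ 0.5613 -0.1732  0.1358]
plane btn .153 [[ 0.4554 -0.166   0.15  ]] [[ 0.4531 -0.162   0.15  ]] dial [[ 0.5615 -0.1731  0.135 ]] [[ 0.5603 -0.1731  0.135 ]]
drain [ 0.4976 -0.3852  0.025 ] yaw [np.float64(-5.9531629906500445), np.float64(-6.236214322913467)] [np.float64(0.16206637509350463), np.float64(0.2625457731153735), np.float64(0.16069967694802362), np.float64(0.25683896450878757)]
dirty [0.4978 0.376  0.015 ] yaw [np.float64(0.01809515559352686), np.float64(-0.15458417869684693)] [np.float64(0.2108934926498264), np.float64(0.17723689592677286), np.float64(0.21036026470354513), np.float64(0.17752162175358707)]
drain sc [ 0.5134 -0.3817  0.025 ] yaw [np.float64(173.59318481465795), np.float64(173.71226273848504)] [np.float64(0.1530323355260623), np.float64(0.2907178778996523), np.float64(0.15585801578531808), np.float64(0.2649076323281216)]
dirty sc [0.5073 0.376  0.015 ] yaw [np.float64(176.74483878912278), np.float64(178.26587357385915)] [np.float64(0.20204538037472888), np.float64(0.1769733277136576), np.float64(0.20711117494496067), np.float64(0.18378110593652122)]
handle [0.4408 0.0707 0.1739]
handle [ 0.4357 -0.0453  0.1788]
house top [ 0.5124 -0.0363  0.12  ] yaw [np.float64(-4.099001749658079), np.float64(-5.614851247309096)] [np.float64(0.3604030327479768), np.float64(0.22372501610806234), np.float64(0.35453702632710615), np.float64(0.24187733588374127)]
rod top [0.5461 0.4152 0.027 ] [0.457  0.4322 0.027 ] 0.09068225228466367 -10.800862171921011
rod top [0.5334 0.3297 0.027 ] [0.4409 0.3419 0.027 ] 0.09329385798868459 -7.515208134732652
rod sc [0.5308 0.3314 0.027 ] [0.4403 0.343  0.027 ] 0.09123097658929234
rod sc [0.5486 0.4197 0.027 ] [0.456  0.4316 0.027 ] 0.09346292338041133
pist [[0.5227 0.0823 0.107 ]]
pist [[0.5106 0.0083 0.107 ]]
pist [[ 0.5032 -0.0642  0.107 ]]
```

```bash
cat >> h.py <<'E'
def pose(p,yaw,tilt=0): # tool down, yaw; tilt about tool x
    return np.array(p,float),R.from_euler("z",yaw)*R.from_euler("x",np.pi)*R.from_euler("x",tilt)
def now():
    from bench import readout
    s=readout.get_state(); return np.array(s["ee_pos"]),R.from_euler("xyz",s["eef_rot"]),s
def plan(*ts,start=None):
    """ts: tuples (p,yaw[,tilt]); each printed relative to start (default measured pose)"""
    p,r,s=now()
    print("t",round(s["time"],2),"p",p.round(4),"rot",np.round(s["eef_rot"],3),"F",np.round(s["contact_force"],1),"w",round(float(s["gripper_width"]),4))
    if start is not None: p,r=start
    for t in ts:
        q,w=pose(*t); print("dp",(r.inv().apply(q-p)*100).round(2).tolist(),"turn",(r.inv()*w).as_rotvec().round(3).tolist())
E
python3 - <<'E'
from h import *
plan(((.55,.3,.33),1.484),start=None)
plan(((.4555,-.165,.25),1.484),start=pose((.55,.3,.33),1.484))
E
```

```text
t 0.1 p [0.3188 0.6504 0.2552] rot [-3.14   0.     2.686] F [-0.4 -0.3 -0.3] w 0.0855
dp [-36.18, -21.3, -7.43] turn [-0.002, 0.001, 1.202]
t 0.1 p [0.3188 0.6504 0.2552] rot [-3.14   0.     2.686] F [-0.4 -0.3 -0.3] w 0.0855
dp [-47.14, -5.38, 8.0] turn [0.0, 0.0, 0.0]
```

Request:
arm_command(series=[{"dp": [-5, -3, -3], "turn": [0, 0, 0.16], "claw": 0}, {"dp": [-10, -6, -5], "turn": [0, 0, 0.32], "claw": 0}, {"dp": [-15, -9, -7.4], "turn": [0, 0, 0.48], "claw": 0}, {"dp": [-20, -12, -7.4], "turn": [0, 0, 0.64], "claw": 0}, {"dp": [-25, -15, -7.4], "turn": [0, 0, 0.8], "claw": 0}, {"dp": [-30, -18, -7.4], "turn": [0, 0, 0.96], "claw": 0}, {"dp": [-36.2, -21.3, -7.4], "turn": [0, 0, 1.1], "claw": 0}, {"dp": [-36.2, -21.3, -7.4], "turn": [0, 0, 1.2], "claw": 0}])

```text
time: 1.1
ee_pos: [0.5536, 0.2934, 0.3305]
eef_rot: [3.139, 0.003, 1.472]
contact_force: [-0.5, 0.6, 0.7]
gripper_width: -0.0001
grip_force: 0.0
```

Request:
arm_command(series=[{"dp": [-6, -0.6, 1], "turn": [0, 0, 0], "claw": 0}, {"dp": [-12, -1.2, 2], "turn": [0, 0, 0], "claw": 0}, {"dp": [-18, -1.8, 3], "turn": [0, 0, 0], "claw": 0}, {"dp": [-24, -2.4, 4], "turn": [0, 0, 0], "claw": 0}, {"dp": [-30, -3.2, 5], "turn": [0, 0, 0], "claw": 0}, {"dp": [-36, -4, 6], "turn": [0, 0, 0], "claw": 0}, {"dp": [-42, -4.8, 7], "turn": [0, 0, 0], "claw": 0}, {"dp": [-47, -5.4, 8], "turn": [0, 0, 0], "claw": 0}])

```text
time: 2.1
ee_pos: [0.4557, -0.1655, 0.25]
eef_rot: [3.142, 0.0, 1.485]
contact_force: [0.7, -0.3, 0.2]
gripper_width: 0.0002
grip_force: 0.0
```

```bash
python3 - <<'E'
from h import *
c=shoot("wrist","w1"); plan(((.4555,-.165,.25),1.484)); print(c["rvec"],c["tvec"],c["fx"],c["cx"],c["cy"])
E
```

```text
t 2.15 p [ 0.453  -0.1727  0.2496] rot [-3.141  0.005  1.475] F [-1.  -4.3  0.5] w 0.0
dp [0.79, 0.18, -0.05] turn [-0.001, 0.005, -0.009]
[-2.81493221  0.12225995  0.02110023] [-0.46802488 -0.15798113  0.33518393] 336.4134899600085 280.2185371075702 207.46814511256878
```

View pics/w1.png

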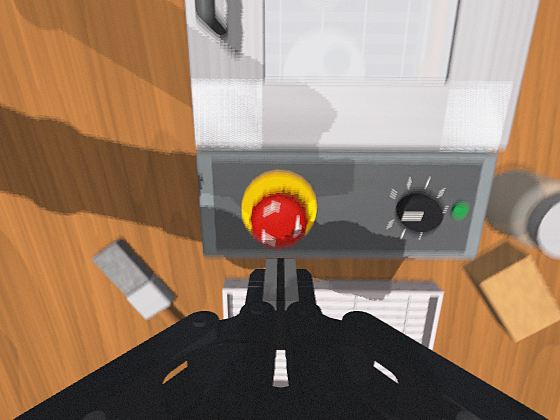

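The wrist view shows the red head at (279,220) above the closed fingertips at (280,265), with the dial at (418,213) and the handle at upper left (212,15).

```bash
python3 - <<'E'
from h import *
c=load("w1");t=load("top");s=load("scene")
i=c["img"].astype(int); m=(i[...,0]>100)&(i[...,1]<60)&(i[...,2]<70)
print([x for x in centroid(m)])
print(plane(c,[[279,220],[418,213]],.15),tri([c,s],[[279,220],[200.2,211.5]]),tri([c,t],[[279,220],[334.9,215.6]]))
c2=shoot("wrist","w2"); i=c2["img"].astype(int); m=(i[...,0]>100)&(i[...,1]<60)&(i[...,2]<70); ce=centroid(m);print(ce)
ys,xs=np.nonzero(m); print(xs.min(),xs.max(),ys.min(),ys.max(), plane(c2,[ce[0][0]],.15))
print(plane(c2,[[(xs.min()+xs.max())/2,(ys.min()+ys.max())/2]],.15))
plan(((.4555,-.165,.2),1.484))
E
```

```text
[(array([278.73625255, 220.00356415]), np.int32(1964))]
[[ 0.45465578 -0.16536779  0.15      ]
 [ 0.55013817 -0.16851039  0.15      ]] [ 0.45530855 -0.16313833  0.15205642] [ 0.45507456 -0.1661855   0.1483057 ]
[(array([281.70214592, 204.49356223]), np.int32(2330))]
252 414 175 246 [[ 0.45478132 -0.16192358  0.15      ]]
[[ 0.48925465 -0.16958677  0.15      ]]
t 2.2 p [ 0.4538 -0.1694  0.2498] rot [-3.140e+00  3.000e-03  1.475e+00] F [ 0.4  0.3 -0.6] w -0.0002
dp [0.47, 0.13, 4.98] turn [-0.002, 0.003, -0.009]
```

Request:
arm_command(series=[{"dp": [0, 0, 2], "turn": [0, 0, 0], "claw": 0}, {"dp": [0, 0, 4], "turn": [0, 0, 0], "claw": 0}, {"dp": [0, 0, 5.5], "turn": [0, 0, 0], "claw": 0}, {"dp": [0, 0, 6], "turn": [0, 0, 0], "claw": 0}, {"dp": [0, 0, 6.3], "turn": [0, 0, 0], "claw": 0}, {"dp": [0, 0, 6.6], "turn": [0, 0, 0], "claw": 0}, {"dp": [0, 0, 6.6], "turn": [0, 0, 0], "claw": 0}, {"dp": [0, 0, 6.6], "turn": [0, 0, 0], "claw": 0}])

```text
time: 3.2
ee_pos: [0.4569, -0.1634, 0.1846]
eef_rot: [3.141, 0.0, 1.486]
contact_force: [0.8, -0.9, 0.9]
gripper_width: -0.0002
grip_force: 0.0
```

Request:
arm_command(series=[{"dp": [0, 0, 0.1], "turn": [0, 0, 0], "claw": 0}, {"dp": [0, 0, 0.2], "turn": [0, 0, 0], "claw": 0}, {"dp": [0, 0, 0.3], "turn": [0, 0, 0], "claw": 0}, {"dp": [0, 0, 0.4], "turn": [0, 0, 0], "claw": 0}, {"dp": [0, 0, 0.4], "turn": [0, 0, 0], "claw": 0}, {"dp": [0, 0, 0.4], "turn": [0, 0, 0], "claw": 0}, {"dp": [0, 0, 0.4], "turn": [0, 0, 0], "claw": 0}, {"dp": [0, 0, 0.4], "turn": [0, 0, 0], "claw": 0}])

```text
time: 4.2
ee_pos: [0.457, -0.1634, 0.1807]
eef_rot: [3.141, -0.0, 1.486]
contact_force: [-0.4, 0.9, 5.1]
gripper_width: 0.0002
grip_force: 2.7
```

Request:
arm_command(series=[{"dp": [0, 0, 0.2], "turn": [0, 0, 0], "claw": 0}, {"dp": [0, 0, 0.4], "turn": [0, 0, 0], "claw": 0}, {"dp": [0, 0, 0.5], "turn": [0, 0, 0], "claw": 0}, {"dp": [0, 0, 0.6], "turn": [0, 0, 0], "claw": 0}, {"dp": [0, 0, 0.65], "turn": [0, 0, 0], "claw": 0}, {"dp": [0, 0, 0.65], "turn": [0, 0, 0], "claw": 0}, {"dp": [0, 0, 0.65], "turn": [0, 0, 0], "claw": 0}, {"dp": [0, 0, 0.65], "turn": [0, 0, 0], "claw": 0}])

```text
time: 5.2
ee_pos: [0.4571, -0.1635, 0.1753]
eef_rot: [3.141, -0.001, 1.485]
contact_force: [-2.6, 1.5, 16.4]
gripper_width: 0.0001
grip_force: 8.2
```

Request:
arm_command(series=[{"dp": [0, 0, -3], "turn": [0, 0, 0], "claw": 0}, {"dp": [0, 0, -7], "turn": [0, 0, 0], "claw": 0}, {"dp": [4, -1, -10.5], "turn": [0, 0, 0], "claw": 0.35}, {"dp": [9, -2, -10.5], "turn": [0, 0, 0], "claw": 0.35}, {"dp": [14, -2.6, -10.5], "turn": [0, 0, 0], "claw": 0.35}, {"dp": [17.4, -3.2, -10.5], "turn": [0, 0, 0], "claw": 0.35}, {"dp": [17.4, -3.2, -10.5], "turn": [0, 0, 0], "claw": 0.35}, {"dp": [17.4, -3.2, -10.5], "turn": [0, 0, 0], "claw": 0.35}])

```text
time: 6.2
ee_pos: [0.4395, 0.012, 0.2787]
eef_rot: [-3.142, 0.001, 1.485]
contact_force: [1.2, -0.2, -0.4]
gripper_width: 0.0298
grip_force: 0.0
```

```bash
python3 - <<'E'
from h import *
c=shoot("wrist","w3"); plan(((.438,.0127,.181),1.484)); s=shoot("scene","s3"); crop(s,"s3c",180,180,340,260,5)
E
```

```text
t 6.25 p [0.4396 0.0116 0.2788] rot [3.142e+00 1.000e-03 1.484e+00] F [ 0.1 -0.8 -0.2] w 0.0299
dp [0.11, -0.17, 9.78] turn [0.0, 0.001, -0.0]
```

View pics/w3.png

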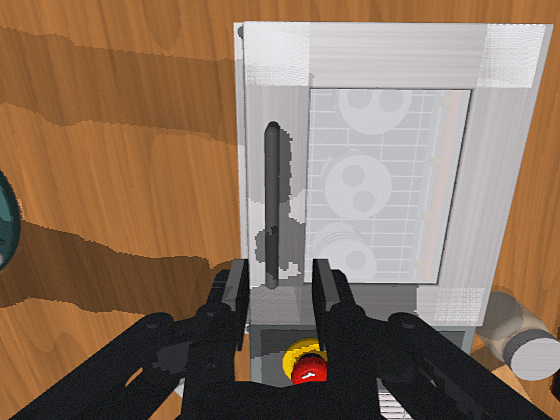

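The handle bar runs from (273,125) to (272,287), with the fingers on either side of it. Three pistons show through the pane at (372,105), (358,187) and (345,250).

```bash
python3 - <<'E'
from h import *
c=load("w3");t=load("top")
print(plane(c,[[273,125],[272,287]],.177),plane(c,[[273,125],[272,287]],.177).mean(0))
print(plane(c,[[372,105],[358,187],[345,253]],.107))
print("lid corners",plane(c,[[236,24],[552,24]],.12), plane(c,[[244,330]],.12))
w1=load("w1")
E
```

```text
[[ 0.44029285  0.07606051  0.177     ]
 [ 0.42857362 -0.04141269  0.177     ]] [0.43443323 0.01732391 0.177     ]
[[ 0.52095245  0.07926326  0.107     ]
 [ 0.50858835  0.01028571  0.107     ]
 [ 0.49545247 -0.05370577  0.107     ]]
lid corners [[0.41835151 0.14550488 0.12      ]
 [0.64883993 0.12554528 0.12      ]] [[ 0.39174736 -0.12274081  0.12      ]]
```

Request:
arm_command(series=[{"dp": [0.2, -0.3, 4], "turn": [0, 0, 0], "claw": 0.35}, {"dp": [0.2, -0.3, 8], "turn": [0, 0, 0], "claw": 0.35}, {"dp": [0.2, -0.3, 9.8], "turn": [0, 0, 0], "claw": 0.35}, {"dp": [0.2, -0.3, 9.8], "turn": [0, 0, 0], "claw": 0.35}, {"dp": [0.2, -0.3, 9.8], "turn": [0, 0, 0], "claw": 0}, {"dp": [0.2, -0.3, 9.8], "turn": [0, 0, 0], "claw": 0}, {"dp": [0.2, -0.3, 9.8], "turn": [0, 0, 0], "claw": 0}, {"dp": [0.2, -0.3, 9.8], "turn": [0, 0, 0], "claw": 0}])

```text
time: 7.3
ee_pos: [0.4337, 0.0144, 0.1812]
eef_rot: [-3.136, -0.0, 1.485]
contact_force: [-5.5, -1.4, 1.7]
gripper_width: 0.0078
grip_force: 58.6
```

```bash
python3 - <<'E'
from h import *
p,r,s=now(); plan()
# arc: bar at p + tool offset; hinge 0.195 to +x_w, 57 below
ex=np.array([np.cos(-.087),np.sin(-.087),0]); ez=np.array([0,0,1.])
pb=p; H=pb+.195*ex-.057*ez; print("hinge(tcp ref)",H)
for th in np.linspace(0,1.66,17)[1:]:
    a=np.arctan2(.057,-.195)-th; q=H+np.hypot(.057,.195)*(np.cos(a)*ex+np.sin(a)*ez)
    print(round(th,3),(r.inv().apply(q-p)*100).round(1).tolist(),q.round(3))
E
```

```text
t 7.3 p [0.4337 0.0144 0.1812] rot [-3.136 -0.     1.485] F [-5.5 -1.4  1.7] w 0.0078
hinge(tcp ref) [ 0.62793487 -0.00254667  0.12417792]
0.104 [-0.0, 0.7, -2.0] [0.441 0.014 0.201]
0.208 [-0.0, 1.6, -3.9] [0.45  0.013 0.22 ]
0.311 [-0.0, 2.7, -5.7] [0.46  0.012 0.238]
0.415 [-0.0, 3.9, -7.4] [0.473 0.011 0.255]
0.519 [-0.0, 5.3, -8.9] [0.487 0.01  0.27 ]
0.622 [-0.0, 6.9, -10.3] [0.503 0.008 0.284]
0.726 [-0.0, 8.6, -11.6] [0.52  0.007 0.296]
0.83 [-0.0, 10.5, -12.6] [0.539 0.005 0.307]
0.934 [-0.0, 12.4, -13.4] [0.558 0.004 0.315]
1.037 [-0.0, 14.4, -14.1] [0.578 0.002 0.321]
1.141 [-0.0, 16.5, -14.5] [0.599 0.    0.325]
1.245 [-0.0, 18.6, -14.7] [ 0.62  -0.002  0.327]
1.349 [-0.0, 20.7, -14.7] [ 0.641 -0.004  0.327]
1.452 [-0.0, 22.8, -14.5] [ 0.661 -0.005  0.325]
1.556 [-0.0, 24.8, -14.0] [ 0.682 -0.007  0.32 ]
1.66 [-0.0, 26.8, -13.4] [ 0.702 -0.009  0.313]
```

Request:
arm_command(series=[{"dp": [0, 0.5, -2.0], "turn": [0, 0, 0], "claw": 0}, {"dp": [0, 1.4, -3.9], "turn": [0, 0, 0], "claw": 0}, {"dp": [0, 2.5, -5.7], "turn": [0, 0, 0], "claw": 0}, {"dp": [0, 3.7, -7.4], "turn": [0, 0, 0], "claw": 0}, {"dp": [0, 5.1, -8.9], "turn": [0, 0, 0], "claw": 0}, {"dp": [0, 6.7, -10.3], "turn": [0, 0, 0], "claw": 0}, {"dp": [0, 8.4, -11.6], "turn": [0, 0, 0], "claw": 0}, {"dp": [0, 10.3, -12.6], "turn": [0, 0, 0], "claw": 0}])

```text
time: 8.3
ee_pos: [0.534, 0.005, 0.3076]
eef_rot: [-3.129, 0.0, 1.484]
contact_force: [-10.8, -0.9, 9.8]
gripper_width: 0.0078
grip_force: 59.3
```

```bash
python3 - <<'E'
from h import *
plan(); shoot("scene","s4")
E
```

```text
t 8.3 p [0.534  0.005  0.3076] rot [-3.129  0.     1.484] F [-10.8  -0.9   9.8] w 0.0078
```

View pics/s4.png

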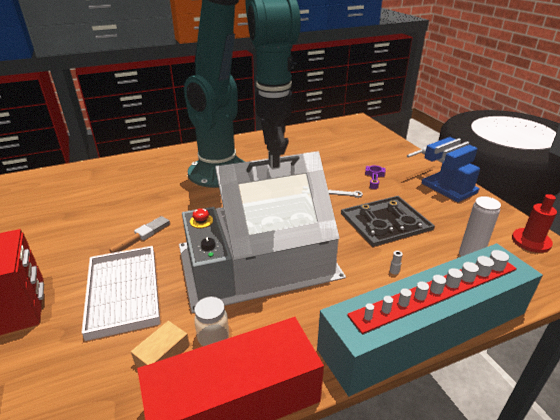

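The lid is open about 48° with the bar held at (285,160). The button at (200,215) sits lower, so it is latched.

Request:
arm_command(series=[{"dp": [0, 1.9, -0.8], "turn": [0, 0, 0], "claw": 0}, {"dp": [0, 3.9, -1.5], "turn": [0, 0, 0], "claw": 0}, {"dp": [0, 6.0, -1.9], "turn": [0, 0, 0], "claw": 0}, {"dp": [0, 8.1, -2.1], "turn": [0, 0, 0], "claw": 0}, {"dp": [0, 10.2, -2.1], "turn": [0, 0, 0], "claw": 0}, {"dp": [0, 12.3, -1.9], "turn": [0, 0, 0], "claw": 0}, {"dp": [0, 14.3, -1.4], "turn": [0, 0, 0], "claw": 0}, {"dp": [0, 16.0, -0.9], "turn": [0, 0, 0], "claw": 0}])

```text
time: 9.35
ee_pos: [0.6995, -0.0104, 0.3179]
eef_rot: [3.139, 0.003, 1.484]
contact_force: [-2.3, -4.3, 0.8]
gripper_width: 0.0076
grip_force: 61.0
```

Request:
arm_command(series=[{"dp": [0, 0.3, 0.1], "turn": [0, 0, 0], "claw": 0}, {"dp": [0, 0.4, 0.1], "turn": [0, 0, 0], "claw": 0}, {"dp": [0, 0.4, 0.1], "turn": [0, 0, 0], "claw": 0}, {"dp": [0, 0.4, 0.1], "turn": [0, 0, 0], "claw": 0}, {"dp": [0, 0.4, 0.1], "turn": [0, 0, 0], "claw": 0}, {"dp": [0, 0.4, 0.1], "turn": [0, 0, 0], "claw": 0}, {"dp": [0, 0.4, 0.1], "turn": [0, 0, 0], "claw": 0}, {"dp": [0, 0.4, 0.1], "turn": [0, 0, 0], "claw": 0}])

```text
time: 10.35
ee_pos: [0.6998, -0.0104, 0.3178]
eef_rot: [-3.136, 0.002, 1.484]
contact_force: [-10.1, -3.3, 14.0]
gripper_width: 0.0076
grip_force: 62.5
```

```bash
python3 - <<'E'
from h import *
plan(); s=shoot("scene","s5"); crop(s,"s5c",170,120,370,270,4)
E
```

```text
t 10.35 p [ 0.6998 -0.0104  0.3178] rot [-3.136e+00  2.000e-03  1.484e+00] F [-10.1  -3.3  14. ] w 0.0076
```

View pics/s5c.png

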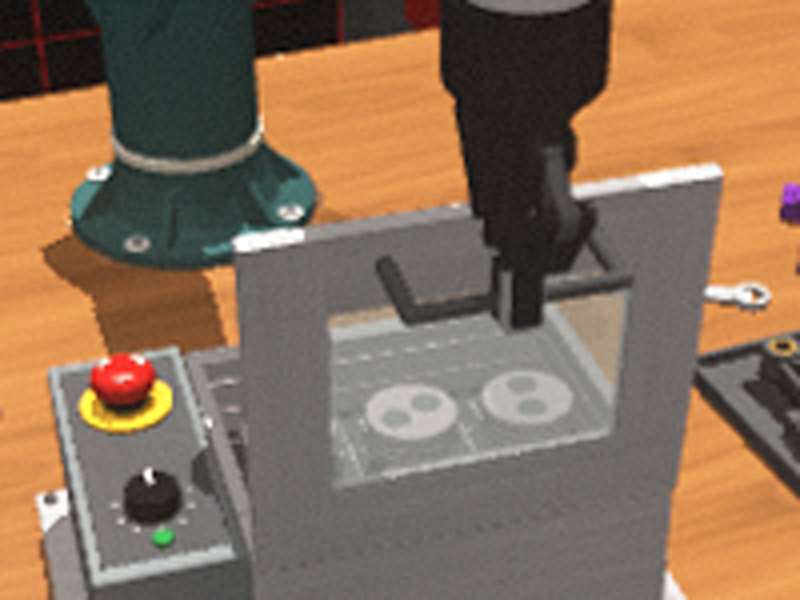

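The lid leans back on its stop, the button is latched, and pistons are visible in the open basket.

Request:
arm_command(series=[{"dp": [0, 0, 0], "turn": [0, 0, 0], "claw": 0.3}, {"dp": [0, 0, 0], "turn": [0, 0, 0], "claw": 0.3}, {"dp": [0, 0, -2], "turn": [0, 0, 0], "claw": 0.3}, {"dp": [0, 0, -7], "turn": [0, 0, 0], "claw": 0.3}, {"dp": [0, 0, -12], "turn": [0, 0, 0], "claw": 0.3}, {"dp": [0, -4, -13], "turn": [0, 0, 0], "claw": 1}, {"dp": [-3, -9, -13], "turn": [0, 0, 0], "claw": 1}, {"dp": [-6, -14, -13], "turn": [0, 0, 0], "claw": 1}])

```text
time: 11.4
ee_pos: [0.5577, -0.0559, 0.4464]
eef_rot: [3.139, -0.0, 1.487]
contact_force: [0.5, -0.6, 0.5]
gripper_width: 0.0783
grip_force: 0.0
```

Request:
arm_command(series=[{"dp": [-1.6, -5.8, 1], "turn": [0, 0, 0], "claw": 1}, {"dp": [-1.6, -5.8, 5], "turn": [0, 0, 0], "claw": 1}, {"dp": [-1.6, -5.8, 9], "turn": [0, 0, 0], "claw": 1}, {"dp": [-1.6, -5.8, 12], "turn": [0, 0, 0], "claw": 1}, {"dp": [-1.6, -5.8, 12], "turn": [0, 0, 0], "claw": 1}, {"dp": [-1.6, -5.8, 12], "turn": [0, 0, 0], "claw": 1}, {"dp": [-1.6, -5.8, 12], "turn": [0, 0, 0], "claw": 1}, {"dp": [-1.6, -5.8, 12], "turn": [0, 0, 0], "claw": 1}])

```text
time: 12.4
ee_pos: [0.4998, -0.0667, 0.3259]
eef_rot: [3.139, -0.0, 1.486]
contact_force: [-0.6, 0.4, -0.2]
gripper_width: 0.0852
grip_force: 0.0
```

```bash
python3 - <<'E'
from h import *
plan(); c=shoot("wrist","w6"); t=shoot("top","t6")
E
```

```text
t 12.4 p [ 0.4998 -0.0667  0.3259] rot [ 3.139 -0.     1.486] F [-0.6  0.4 -0.2] w 0.0852
```

View pics/w6.png

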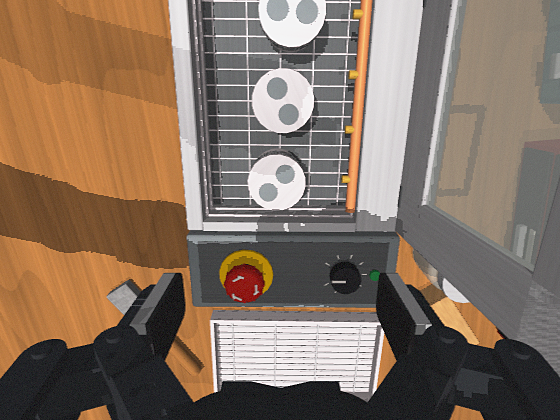

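The lid is fully open and three crowns show at (292,18), (283,101) and (277,182). The latched button is at (243,282) and an orange pipe runs along the basket's back wall at x≈355.

```bash
cat >> h.py <<'E'
def crowns(c,z=.107,rr=(18,45),roi=None):
    g=cv2.medianBlur(cv2.cvtColor(c["img"],cv2.COLOR_RGB2GRAY),3)
    if roi: m=np.zeros_like(g); m[roi[1]:roi[3],roi[0]:roi[2]]=g[roi[1]:roi[3],roi[0]:roi[2]]; g=m
    k=cv2.HoughCircles(g,cv2.HOUGH_GRADIENT,1,30,param1=150,param2=22,minRadius=rr[0],maxRadius=rr[1])
    return [] if k is None else [(a.round(0).tolist(),plane(c,[a[:2]],z)[0].round(4).tolist(), round(float(a[2]*np.linalg.norm(cam(c)[1]@plane(c,[a[:2]],z)[0]+cam(c)[2])/c["fx"]),4)) for a in k[0]]
E
python3 - <<'E'
from h import *
c=load("w6");t=load("t6")
for k in crowns(c,roi=(205,0,355,215)): print(k)
print(plane(c,[[283,101],[277,182],[292,18],[243,285]],.107))
for k in crowns(t,rr=(6,14),roi=(245,160,325,235)): print("top",k)
# height check by triangulation wrist/top
print(tri([c,t],[[283,101],proj(t,[.5105,.0083,.107])[0]]))
crop(t,"t6c",235,150,430,260,4)
# world basket frame
ex=np.array([.9962,-.0872]);print("basket floor corners", [(np.array([.5108,.0069])+a*ex+b*np.array([.0872,.9962])).round(3).tolist() for a in(-.08,.08) for b in(-.12,.12)])
print(plane(c,[[213,215],[346,205],[190,230],[425,225]],.115))
E
```

```text
([282.0, 102.0, 31.0], [0.5087, 0.0089, 0.107], 0.0311)
([276.0, 182.0, 29.0], [0.496, -0.0689, 0.107], 0.0298)
([294.0, 10.0, 37.0], [0.5256, 0.0843, 0.107], 0.0374)
([328.0, 158.0, 29.0], [0.5493, -0.0486, 0.107], 0.0297)
([316.0, 130.0, 32.0], [0.5387, -0.02, 0.107], 0.0325)
([230.0, 174.0, 27.0], [0.4498, -0.0575, 0.107], 0.0276)
([238.0, 136.0, 23.0], [0.4619, -0.0192, 0.107], 0.0235)
[[ 0.5092241   0.00926361  0.107     ]
 [ 0.49647577 -0.06943917  0.107     ]
 [ 0.52301354  0.07860305  0.107     ]
 [ 0.44699491 -0.18680579  0.107     ]]
top ([258.0, 194.0, 10.0], [0.5237, 0.0832, 0.107], 0.032)
[0.50924859 0.00888537 0.12098626]
basket floor corners [[0.421, -0.106], [0.442, 0.133], [0.58, -0.12], [0.601, 0.119]]
[[ 0.4274138  -0.09681077  0.115     ]
 [ 0.56524548 -0.09775472  0.115     ]
 [ 0.4007762  -0.11136846  0.115     ]
 [ 0.64735489 -0.12701535  0.115     ]]
```

View pics/t6c.png

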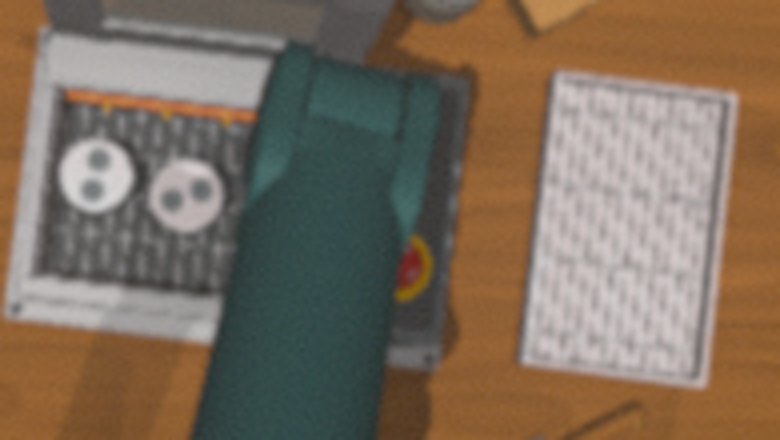

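Request:
arm_command(series=[{"dp": [-0.3, -0.3, 6], "turn": [0, 0, 0], "claw": 0.85}, {"dp": [-0.3, -0.3, 12], "turn": [0, 0, 0], "claw": 0.85}, {"dp": [-0.3, -0.3, 18], "turn": [0, 0, 0], "claw": 0.85}, {"dp": [-0.3, -0.3, 21.5], "turn": [0, 0, 0], "claw": 0.85}, {"dp": [-0.3, -0.3, 23.7], "turn": [0, 0, 0], "claw": 0.85}, {"dp": [-0.3, -0.3, 23.7], "turn": [0, 0, 0], "claw": 0.85}, {"dp": [-0.3, -0.3, 23.7], "turn": [0, 0, 0], "claw": 0.4}, {"dp": [-0.3, -0.3, 23.7], "turn": [0, 0, 0], "claw": 0.4}])

```text
time: 13.5
ee_pos: [0.4966, -0.0693, 0.0889]
eef_rot: [3.139, 0.0, 1.486]
contact_force: [0.2, -0.5, -1.9]
gripper_width: 0.0588
grip_force: 64.5
```

Request:
arm_command(series=[{"dp": [0, 0, 0], "turn": [0, 0, 0], "claw": 0.4}, {"dp": [0, 0, -4], "turn": [0, 0, 0], "claw": 0.4}, {"dp": [0, 0, -10], "turn": [0, 0, 0], "claw": 0.4}, {"dp": [0, 0, -16], "turn": [0, 0, 0], "claw": 0.4}, {"dp": [-5, 1.3, -17], "turn": [0, 0, 0], "claw": 0.4}, {"dp": [-11, 2.9, -17], "turn": [0, 0, 0], "claw": 0.4}, {"dp": [-17, 4.5, -17], "turn": [0, 0, 0], "claw": 0.4}, {"dp": [-23, 6, -17], "turn": [0, 0, 0], "claw": 0.4}])

```text
time: 14.5
ee_pos: [0.5363, -0.3047, 0.2581]
eef_rot: [3.141, -0.001, 1.487]
contact_force: [1.2, -0.1, -2.3]
gripper_width: 0.0586
grip_force: 65.4
```

Request:
arm_command(series=[{"dp": [-5.5, 1.5, 0], "turn": [0, 0, 0], "claw": 0.4}, {"dp": [-11.4, 3, 0], "turn": [0, 0, 0], "claw": 0.4}, {"dp": [-11.4, 3, 4], "turn": [0, 0, 0], "claw": 0.4}, {"dp": [-11.4, 3, 9], "turn": [0, 0, 0], "claw": 0.4}, {"dp": [-11.4, 3, 14], "turn": [0, 0, 0], "claw": 0.4}, {"dp": [-11.4, 3, 18], "turn": [0, 0, 0], "claw": 0.4}, {"dp": [-11.4, 3, 20], "turn": [0, 0, 0], "claw": 0.4}, {"dp": [-11.4, 3, 20.5], "turn": [0, 0, 0], "claw": 0.4}])

```text
time: 15.5
ee_pos: [0.556, -0.4193, 0.052]
eef_rot: [-3.14, -0.001, 1.486]
contact_force: [0.3, -0.5, -1.7]
gripper_width: 0.059
grip_force: 65.4
```

```bash
python3 - <<'E'
from h import *
plan(((.5565,-.42,.0389),1.484)); s=shoot("scene","s7"); crop(s,"s7c",60,170,260,320,4)
E
```

```text
t 15.5 p [ 0.556  -0.4193  0.052 ] rot [-3.140e+00 -1.000e-03  1.486e+00] F [ 0.3 -0.5 -1.7] w 0.059
dp [-0.07, 0.06, 1.31] turn [-0.001, -0.001, 0.002]
```

View pics/s7c.png

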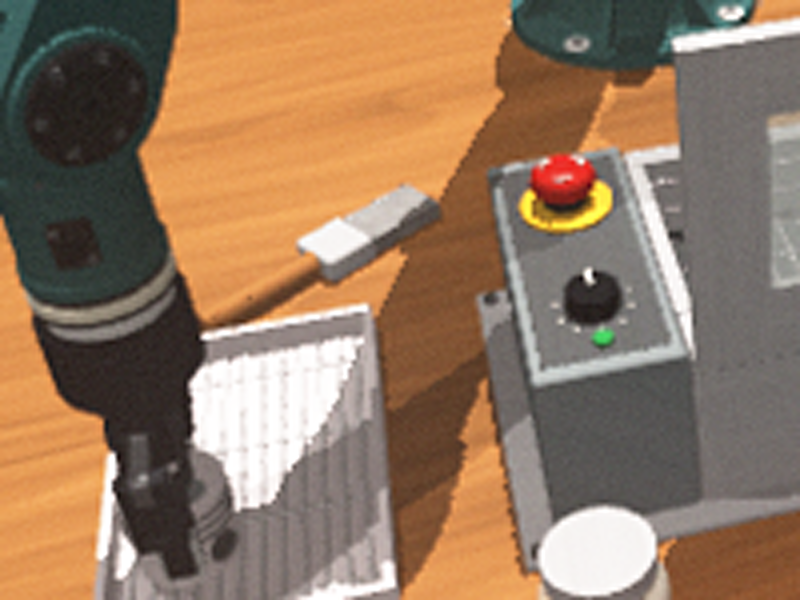

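The held piston is upright over the far left part of the drain tray at (200,510), clear of the walls. The button is still latched.

Request:
arm_command(series=[{"dp": [0, 0, 0.5], "turn": [0, 0, 0], "claw": 0.4}, {"dp": [0, 0, 0.9], "turn": [0, 0, 0], "claw": 0.4}, {"dp": [0, 0, 1.1], "turn": [0, 0, 0], "claw": 0.4}, {"dp": [0, 0, 1.2], "turn": [0, 0, 0], "claw": 0.4}, {"dp": [0, 0, 1.3], "turn": [0, 0, 0], "claw": 0.4}, {"dp": [0, 0, 1.3], "turn": [0, 0, 0], "claw": 0.4}, {"dp": [0, 0, 1.3], "turn": [0, 0, 0], "claw": 0.4}, {"dp": [0, 0, 1.3], "turn": [0, 0, 0], "claw": 0.4}])

```text
time: 16.55
ee_pos: [0.5563, -0.4197, 0.0399]
eef_rot: [3.142, 0.0, 1.486]
contact_force: [0.7, 1.2, -2.2]
gripper_width: 0.059
grip_force: 65.4
```

Request:
arm_command(series=[{"dp": [0, 0, 0.1], "turn": [0, 0, 0], "claw": 0.4}, {"dp": [0, 0, 0.15], "turn": [0, 0, 0], "claw": 0.4}, {"dp": [0, 0, 0.15], "turn": [0, 0, 0], "claw": 0.85}, {"dp": [0, 0, 0.15], "turn": [0, 0, 0], "claw": 0.85}, {"dp": [0, 0, 0.15], "turn": [0, 0, 0], "claw": 0.85}, {"dp": [0, 0, -5], "turn": [0, 0, 0], "claw": 0.85}, {"dp": [0, 0, -11], "turn": [0, 0, 0], "claw": 0.85}, {"dp": [0, 0, -17], "turn": [0, 0, 0], "claw": 0.85}])

```text
time: 17.55
ee_pos: [0.5562, -0.4195, 0.2113]
eef_rot: [-3.141, -0.0, 1.486]
contact_force: [0.6, 0.5, 0.9]
gripper_width: 0.0727
grip_force: 0.0
```

Request:
arm_command(series=[{"dp": [0, 0, -6], "turn": [0, 0, 0], "claw": 0.85}, {"dp": [6, -1.5, -11.5], "turn": [0, 0, 0], "claw": 0.85}, {"dp": [12, -3, -11.5], "turn": [0, 0, 0], "claw": 0.85}, {"dp": [18, -4.5, -11.5], "turn": [0, 0, 0], "claw": 0.85}, {"dp": [24, -6, -11.5], "turn": [0, 0, 0], "claw": 0.85}, {"dp": [30, -7.5, -11.5], "turn": [0, 0, 0], "claw": 0.85}, {"dp": [34.4, -8.7, -11.5], "turn": [0, 0, 0], "claw": 0.85}, {"dp": [34.4, -8.7, -11.5], "turn": [0, 0, 0], "claw": 0.85}])

```text
time: 18.55
ee_pos: [0.498, -0.0638, 0.3244]
eef_rot: [-3.14, -0.003, 1.496]
contact_force: [1.0, -1.8, 0.3]
gripper_width: 0.0727
grip_force: 0.0
```

```bash
cat >> h.py <<'E'
def white(c,z,pts,half=26,thr=None):
    """refine crown centres near expected world points: bright blob, min enclosing ellipse"""
    out=[]
    g=cv2.cvtColor(c["img"],cv2.COLOR_RGB2GRAY)
    for p in pts:
        u=proj(c,[*p,z])[0]; h=int(half); x0,y0=max(int(u[0])-h,0),max(int(u[1])-h,0); w=g[y0:int(u[1])+h,x0:int(u[0])+h]
        if w.size<50: out.append(None); continue
        m=(w>(thr or 150)).astype(np.uint8); m=cv2.morphologyEx(m,cv2.MORPH_OPEN,np.ones((5,5) if half>15 else (3,3)))
        cs,_=cv2.findContours(m,cv2.RETR_EXTERNAL,cv2.CHAIN_APPROX_NONE)
        if not cs: out.append(None); continue
        k=max(cs,key=cv2.contourArea); (a,b),r=cv2.minEnclosingCircle(cv2.convexHull(k))
        out.append(([round(a+x0),round(b+y0),round(r,1)],plane(c,[[a+x0,b+y0]],z)[0].round(4).tolist()))
    return out
E
python3 - <<'E'
from h import *
plan(); c=shoot("wrist","w8"); t=shoot("top","t8")
for k in white(c,.107,[(.5095,.009),(.5235,.081)],40): print(k)
for k in white(t,.107,[(.5095,.009),(.5235,.081)],13): print("top",k)
for k in white(t,.057,[(.5565,-.42)],13): print("top",k)
crop(t,"t8c",150,150,430,260,2.8)
E
```

```text
t 18.55 p [ 0.498  -0.0638  0.3244] rot [-3.140e+00 -3.000e-03  1.496e+00] F [ 1.  -1.8  0.3] w 0.0727
([285, 104, 34.0], [0.5079, 0.0103, 0.107])
([297, 16, 35.6], [0.5236, 0.0833, 0.107])
top ([280, 195, 7.6], [0.5207, 0.0114, 0.107])
top ([258, 193, 9.0], [0.5241, 0.0836, 0.107])
top ([403, 188, 16.7], [0.5593, -0.4129, 0.057])
```

View pics/t8c.png

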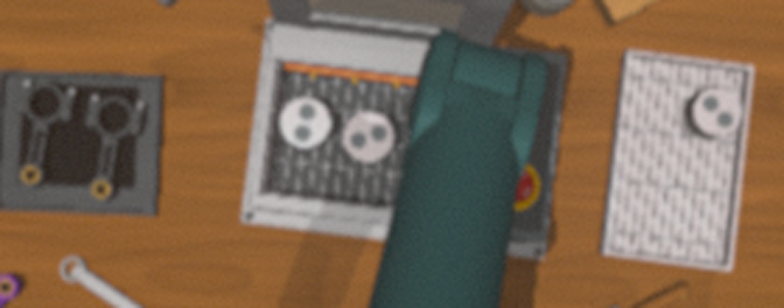

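The first piston stands upright in the drain tray at (715,112). The other two are at (305,122) and (368,135) in the basket, and the rods are unmoved at (40,130) and (112,140).

Request:
arm_command(series=[{"dp": [5, 0.2, 2], "turn": [0, 0, 0], "claw": 0.85}, {"dp": [8, 0.3, 7], "turn": [0, 0, 0], "claw": 0.85}, {"dp": [8, 0.3, 13], "turn": [0, 0, 0], "claw": 0.85}, {"dp": [8, 0.3, 18], "turn": [0, 0, 0], "claw": 0.85}, {"dp": [8, 0.3, 22], "turn": [0, 0, 0], "claw": 0.85}, {"dp": [8, 0.3, 23.7], "turn": [0, 0, 0], "claw": 0.85}, {"dp": [8, 0.3, 23.7], "turn": [0, 0, 0], "claw": 0.85}, {"dp": [8, 0.3, 23.7], "turn": [0, 0, 0], "claw": 0.4}])

```text
time: 19.65
ee_pos: [0.5096, 0.0082, 0.0887]
eef_rot: [3.14, 0.001, 1.483]
contact_force: [-1.2, 0.4, -1.0]
gripper_width: 0.0588
grip_force: 64.6
```

Request:
arm_command(series=[{"dp": [0, 0, 0], "turn": [0, 0, 0], "claw": 0.4}, {"dp": [0, 0, 0], "turn": [0, 0, 0], "claw": 0.4}, {"dp": [0, 0, -5], "turn": [0, 0, 0], "claw": 0.4}, {"dp": [0, 0, -11], "turn": [0, 0, 0], "claw": 0.4}, {"dp": [0, 0, -17], "turn": [0, 0, 0], "claw": 0.4}, {"dp": [-6, 0, -17], "turn": [0, 0, 0], "claw": 0.4}, {"dp": [-12, 0.5, -17], "turn": [0, 0, 0], "claw": 0.4}, {"dp": [-18, 1, -17], "turn": [0, 0, 0], "claw": 0.4}])

```text
time: 20.65
ee_pos: [0.5029, -0.171, 0.2583]
eef_rot: [3.141, -0.001, 1.488]
contact_force: [1.2, -0.8, -2.4]
gripper_width: 0.0592
grip_force: 66.5
```

```bash
python3 - <<'E'
from h import *
plan(((.503,-.354,.26),1.486))
E
```

```text
t 20.65 p [ 0.5029 -0.171   0.2583] rot [ 3.141e+00 -1.000e-03  1.488e+00] F [ 1.2 -0.8 -2.4] w 0.0592
dp [-18.24, 1.52, -0.18] turn [0.001, -0.001, 0.002]
```

Request:
arm_command(series=[{"dp": [-6, 0.5, 0], "turn": [0, 0, 0], "claw": 0.4}, {"dp": [-12, 1, 0], "turn": [0, 0, 0], "claw": 0.4}, {"dp": [-18, 1.5, 2], "turn": [0, 0, 0], "claw": 0.4}, {"dp": [-18.2, 1.5, 7], "turn": [0, 0, 0], "claw": 0.4}, {"dp": [-18.2, 1.5, 12], "turn": [0, 0, 0], "claw": 0.4}, {"dp": [-18.2, 1.5, 17], "turn": [0, 0, 0], "claw": 0.4}, {"dp": [-18.2, 1.5, 20], "turn": [0, 0, 0], "claw": 0.4}, {"dp": [-18.2, 1.5, 21], "turn": [0, 0, 0], "claw": 0.4}])

```text
time: 21.65
ee_pos: [0.5017, -0.3516, 0.0459]
eef_rot: [-3.138, -0.002, 1.486]
contact_force: [0.3, 1.0, -2.1]
gripper_width: 0.0589
grip_force: 66.4
```

Request:
arm_command(series=[{"dp": [0, 0, 0.4], "turn": [0, 0, 0], "claw": 0.4}, {"dp": [0, 0, 0.7], "turn": [0, 0, 0], "claw": 0.4}, {"dp": [0, 0, 0.9], "turn": [0, 0, 0], "claw": 0.4}, {"dp": [0, 0, 1.0], "turn": [0, 0, 0], "claw": 0.4}, {"dp": [0, 0, 1.0], "turn": [0, 0, 0], "claw": 0.4}, {"dp": [0, 0, 1.0], "turn": [0, 0, 0], "claw": 0.4}, {"dp": [0, 0, 1.0], "turn": [0, 0, 0], "claw": 0.4}, {"dp": [0, 0, 1.0], "turn": [0, 0, 0], "claw": 0.4}])

```text
time: 22.65
ee_pos: [0.5033, -0.3531, 0.0386]
eef_rot: [3.141, 0.0, 1.486]
contact_force: [-0.6, 1.0, 5.5]
gripper_width: 0.0591
grip_force: 66.7
```

Request:
arm_command(series=[{"dp": [0, 0, 0.05], "turn": [0, 0, 0], "claw": 0.4}, {"dp": [0, 0, 0.1], "turn": [0, 0, 0], "claw": 0.4}, {"dp": [0, 0, 0.1], "turn": [0, 0, 0], "claw": 0.85}, {"dp": [0, 0, 0.1], "turn": [0, 0, 0], "claw": 0.85}, {"dp": [0, 0, 0.1], "turn": [0, 0, 0], "claw": 0.85}, {"dp": [0, 0, -5], "turn": [0, 0, 0], "claw": 0.85}, {"dp": [0, 0, -11], "turn": [0, 0, 0], "claw": 0.85}, {"dp": [0, 0, -17], "turn": [0, 0, 0], "claw": 0.85}])

```text
time: 23.65
ee_pos: [0.5025, -0.3527, 0.209]
eef_rot: [-3.141, -0.0, 1.486]
contact_force: [1.1, -0.6, 0.4]
gripper_width: 0.0728
grip_force: 0.0
```

```bash
python3 - <<'E'
from h import *
plan(((.52,-.02,.326),1.486))
E
```

```text
t 23.65 p [ 0.5025 -0.3527  0.209 ] rot [-3.141 -0.     1.486] F [ 1.1 -0.6  0.4] w 0.0728
dp [33.3, -1.1, -11.69] turn [-0.001, -0.0, -0.0]
```

Request:
arm_command(series=[{"dp": [3, 0, -5], "turn": [0, 0, 0], "claw": 0.85}, {"dp": [8, -0.3, -9], "turn": [0, 0, 0], "claw": 0.85}, {"dp": [14, -0.5, -11.7], "turn": [0, 0, 0], "claw": 0.85}, {"dp": [20, -0.7, -11.7], "turn": [0, 0, 0], "claw": 0.85}, {"dp": [26, -0.9, -11.7], "turn": [0, 0, 0], "claw": 0.85}, {"dp": [31, -1.1, -11.7], "turn": [0, 0, 0], "claw": 0.85}, {"dp": [33.3, -1.1, -11.7], "turn": [0, 0, 0], "claw": 0.85}, {"dp": [33.3, -1.1, -11.7], "turn": [0, 0, 0], "claw": 0.85}])

```text
time: 24.65
ee_pos: [0.52, -0.018, 0.3244]
eef_rot: [-3.141, -0.0, 1.491]
contact_force: [0.1, -0.6, 0.2]
gripper_width: 0.0724
grip_force: 0.0
```

```bash
python3 - <<'E'
from h import *
c=shoot("wrist","w9"); t=shoot("top","t9")
for k in white(c,.107,[(.5235,.082)],45): print(k)
for k in white(t,.107,[(.5235,.081)],13): print("top",k)
P,r,s=now();x=white(c,.107,[(.5235,.082)],45)[0][1]
plan(((x[0],x[1],.0887),1.486))
E
```

```text
([275, 70, 34.8], [0.5232, 0.0856, 0.107])
top ([258, 193, 8.9], [0.5245, 0.0839, 0.107])
t 24.75 p [ 0.5198 -0.0214  0.3247] rot [-3.141e+00  1.000e-03  1.485e+00] F [-0.5  0.  -0.4] w 0.0724
dp [10.72, -0.58, 23.59] turn [-0.0, 0.001, -0.001]
```

Request:
arm_command(series=[{"dp": [5, -0.3, 2], "turn": [0, 0, 0], "claw": 0.85}, {"dp": [10, -0.5, 6], "turn": [0, 0, 0], "claw": 0.85}, {"dp": [10.3, -0.5, 12], "turn": [0, 0, 0], "claw": 0.85}, {"dp": [10.3, -0.5, 18], "turn": [0, 0, 0], "claw": 0.85}, {"dp": [10.3, -0.5, 22], "turn": [0, 0, 0], "claw": 0.85}, {"dp": [10.3, -0.5, 23.7], "turn": [0, 0, 0], "claw": 0.85}, {"dp": [10.3, -0.5, 23.7], "turn": [0, 0, 0], "claw": 0.85}, {"dp": [10.3, -0.5, 23.7], "turn": [0, 0, 0], "claw": 0.4}])

```text
time: 25.75
ee_pos: [0.5248, 0.0822, 0.0895]
eef_rot: [3.14, -0.001, 1.485]
contact_force: [-1.4, -0.1, -0.1]
gripper_width: 0.059
grip_force: 64.6
```

Request:
arm_command(series=[{"dp": [0, 0, 0], "turn": [0, 0, 0], "claw": 0.4}, {"dp": [0, 0, 0], "turn": [0, 0, 0], "claw": 0.4}, {"dp": [0, 0, -5], "turn": [0, 0, 0], "claw": 0.4}, {"dp": [0, 0, -11], "turn": [0, 0, 0], "claw": 0.4}, {"dp": [0, 0, -17], "turn": [0, 0, 0], "claw": 0.4}, {"dp": [-6, 0, -17], "turn": [0, 0, 0], "claw": 0.4}, {"dp": [-12, -0.5, -17], "turn": [0, 0, 0], "claw": 0.4}, {"dp": [-18, -1, -17], "turn": [0, 0, 0], "claw": 0.4}])

```text
time: 26.75
ee_pos: [0.4981, -0.0966, 0.2584]
eef_rot: [3.14, -0.0, 1.488]
contact_force: [1.2, 0.1, -2.9]
gripper_width: 0.059
grip_force: 66.1
```

```bash
python3 - <<'E'
from h import *
plan(((.438,-.4076,.26),1.486))
E
```

```text
t 26.75 p [ 0.4981 -0.0966  0.2584] rot [ 3.14  -0.     1.488] F [ 1.2  0.1 -2.9] w 0.059
dp [-31.5, -3.41, -0.18] turn [0.001, -0.0, 0.002]
```

Request:
arm_command(series=[{"dp": [-6, -0.6, 0], "turn": [0, 0, 0], "claw": 0.4}, {"dp": [-12, -1.2, 0], "turn": [0, 0, 0], "claw": 0.4}, {"dp": [-18, -1.9, 0], "turn": [0, 0, 0], "claw": 0.4}, {"dp": [-24, -2.6, 0], "turn": [0, 0, 0], "claw": 0.4}, {"dp": [-29, -3.2, 0], "turn": [0, 0, 0], "claw": 0.4}, {"dp": [-31.5, -3.4, 2], "turn": [0, 0, 0], "claw": 0.4}, {"dp": [-31.5, -3.4, 7], "turn": [0, 0, 0], "claw": 0.4}, {"dp": [-31.5, -3.4, 12], "turn": [0, 0, 0], "claw": 0.4}])

```text
time: 27.75
ee_pos: [0.4384, -0.4068, 0.1371]
eef_rot: [3.14, 0.001, 1.486]
contact_force: [1.0, 0.3, -2.2]
gripper_width: 0.0589
grip_force: 66.1
```

Request:
arm_command(series=[{"dp": [0, 0, 4], "turn": [0, 0, 0], "claw": 0.4}, {"dp": [0, 0, 7], "turn": [0, 0, 0], "claw": 0.4}, {"dp": [0, 0, 8.5], "turn": [0, 0, 0], "claw": 0.4}, {"dp": [0, 0, 9.2], "turn": [0, 0, 0], "claw": 0.4}, {"dp": [0, 0, 9.6], "turn": [0, 0, 0], "claw": 0.4}, {"dp": [0, 0, 9.8], "turn": [0, 0, 0], "claw": 0.4}, {"dp": [0, 0, 9.9], "turn": [0, 0, 0], "claw": 0.4}, {"dp": [0, 0, 9.9], "turn": [0, 0, 0], "claw": 0.4}])

```text
time: 28.75
ee_pos: [0.4384, -0.4069, 0.0395]
eef_rot: [3.141, 0.001, 1.486]
contact_force: [0.5, 0.1, -0.3]
gripper_width: 0.0591
grip_force: 66.5
```

Request:
arm_command(series=[{"dp": [0, 0, 0.05], "turn": [0, 0, 0], "claw": 0.4}, {"dp": [0, 0, 0.1], "turn": [0, 0, 0], "claw": 0.4}, {"dp": [0, 0, 0.1], "turn": [0, 0, 0], "claw": 0.85}, {"dp": [0, 0, 0.1], "turn": [0, 0, 0], "claw": 0.85}, {"dp": [0, 0, 0.1], "turn": [0, 0, 0], "claw": 0.85}, {"dp": [0, 0, -5], "turn": [0, 0, 0], "claw": 0.85}, {"dp": [0, 0, -11], "turn": [0, 0, 0], "claw": 0.85}, {"dp": [0, 0, -17], "turn": [0, 0, 0], "claw": 0.85}])

```text
time: 29.75
ee_pos: [0.4378, -0.4063, 0.2101]
eef_rot: [-3.141, -0.0, 1.486]
contact_force: [0.4, -0.2, 0.7]
gripper_width: 0.0727
grip_force: 0.0
```

```bash
python3 - <<'E'
from h import *
plan(((.46,-.07,.36),1.486))
plan(((.49,.2,.36),1.486),((.55,.38,.33),2.99),start=pose((.46,-.07,.36),1.486))
t=shoot("top","t10")
for k in white(t,.057,[(.5565,-.42),(.503,-.354),(.438,-.407)],11,190): print("top",k)
E
```

```text
t 29.75 p [ 0.4378 -0.4063  0.2101] rot [-3.141 -0.     1.486] F [ 0.4 -0.2  0.7] w 0.0727
dp [33.7, -0.66, -14.97] turn [-0.001, -0.0, -0.0]
t 29.75 p [ 0.4378 -0.4063  0.2101] rot [-3.141 -0.     1.486] F [ 0.4 -0.2  0.7] w 0.0727
dp [27.16, 0.7, 0.0] turn [0.0, 0.0, 0.0]
dp [45.6, 5.16, 3.0] turn [-0.0, 0.0, -1.504]
top ([410, 186, 4.9], [0.5704, -0.4353, 0.057])
top ([384, 199, 4.9], [0.5212, -0.3495, 0.057])
top ([403, 232, 2.5], [0.4111, -0.4138, 0.057])
```

Request:
arm_command(series=[{"dp": [0, 0, -6], "turn": [0, 0, 0], "claw": 0.85}, {"dp": [4, 0, -11], "turn": [0, 0, 0], "claw": 0.85}, {"dp": [9, 0, -15], "turn": [0, 0, 0], "claw": 0.85}, {"dp": [14, -0.2, -15], "turn": [0, 0, 0], "claw": 0.7}, {"dp": [19, -0.4, -15], "turn": [0, 0, 0], "claw": 0.7}, {"dp": [24, -0.5, -15], "turn": [0, 0, 0], "claw": 0.6}, {"dp": [29, -0.6, -15], "turn": [0, 0, 0], "claw": 0.6}, {"dp": [33.7, -0.7, -15], "turn": [0, 0, 0], "claw": 0.6}])

```text
time: 30.8
ee_pos: [0.4592, -0.0684, 0.3587]
eef_rot: [3.142, -0.0, 1.486]
contact_force: [0.1, -1.0, -0.4]
gripper_width: 0.0513
grip_force: 0.0
```

Request:
arm_command(series=[{"dp": [6, 0, 0], "turn": [0, 0, -0.18], "claw": 0.6}, {"dp": [12, 0.2, 0], "turn": [0, 0, -0.36], "claw": 0.6}, {"dp": [18, 0.4, 0], "turn": [0, 0, -0.54], "claw": 0.6}, {"dp": [24, 0.6, 0], "turn": [0, 0, -0.72], "claw": 0.6}, {"dp": [30, 1.2, 0], "turn": [0, 0, -0.9], "claw": 0.6}, {"dp": [36, 2.5, 1], "turn": [0, 0, -1.08], "claw": 0.6}, {"dp": [41, 4, 2], "turn": [0, 0, -1.26], "claw": 0.6}, {"dp": [45.6, 5.2, 3], "turn": [0, 0, -1.44], "claw": 0.6}])

```text
time: 31.8
ee_pos: [0.5504, 0.3816, 0.3279]
eef_rot: [-3.141, -0.0, 2.932]
contact_force: [-0.2, 0.1, -0.6]
gripper_width: 0.0511
grip_force: 0.0
```

Request:
arm_command(series=[{"dp": [0, 0, 0], "turn": [0, 0, -0.06], "claw": 0.6}, {"dp": [0, 0, 0], "turn": [0, 0, -0.06], "claw": 0.6}, {"dp": [0, 0, 0], "turn": [0, 0, -0.06], "claw": 0.6}, {"dp": [0, 0, 0], "turn": [0, 0, -0.06], "claw": 0.6}, {"dp": [0, 0, 0], "turn": [0, 0, -0.06], "claw": 0.6}, {"dp": [0, 0, 0], "turn": [0, 0, -0.06], "claw": 0.6}, {"dp": [0, 0, 0], "turn": [0, 0, -0.06], "claw": 0.6}, {"dp": [0, 0, 0], "turn": [0, 0, -0.06], "claw": 0.6}])

```text
time: 32.8
ee_pos: [0.5501, 0.3797, 0.3288]
eef_rot: [3.142, 0.0, 2.986]
contact_force: [-0.2, 1.6, 0.3]
gripper_width: 0.0511
grip_force: 0.0
```

```bash
python3 - <<'E'
from h import *
plan(); c=shoot("wrist","w11"); t=shoot("top","t11")
# montage: wrist + top crop (drain & basket), within 800x600
a=c["img"][:,:,::-1]; b=cv2.resize(t["img"][150:260,240:430,::-1],(240,139)); b2=cv2.resize(t["img"][150:260,145:335,::-1],(240,139))
M=np.zeros((420,800,3),np.uint8); M[:,:560]=a; M[:139,560:]=b; M[140:279,560:]=b2
cv2.imwrite("pics/m11.png",M)
E
```

```text
t 32.8 p [0.5501 0.3797 0.3288] rot [3.142 0.    2.986] F [-0.2  1.6  0.3] w 0.0511
```

View pics/m11.png

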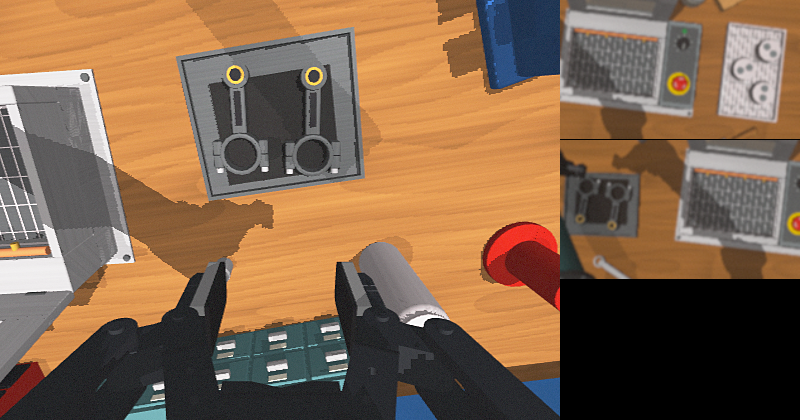

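All three pistons stand in the drain tray (top inset) and the basket is empty. In the wrist view one rod has its big end at (241,155) and small end at (235,75); the other has them at (312,155) and (314,76). The second-to-last picture budget is noted; one is left.

```bash
python3 - <<'E'
from h import *
c=load("w11");t=load("top")
T=lambda p:np.array(p)/2.85+[145,145]-0.3
for big,sm,tb,ts in(([241,155],[235,75],[130,132],[117,206]),([312,155],[314,76],[62,120],[45,191])):
    B,M=plane(c,[big,sm],.027); d=B-M
    print(B,M,np.linalg.norm(d),"ang",np.arctan2(d[1],d[0]),"origin",M+d*50/93, "tri",tri([c,t],[big,T(tb)]),tri([c,t],[sm,T(ts)]))
o=np.array([.5108,.0069]); ex=np.array([.9962,-.0872]);ey=np.array([.0872,.9962])
print("places",[(o-.0025*ex+v*ey).round(4).tolist() for v in(-.058,.058)])
b=plane(c,[[5,240],[45,248]],.1); print("pipe",b)
E
```

```text
[0.53231069 0.3332735  0.027     ] [0.4397382 0.3443277 0.027    ] 0.09323014515774126 ang -0.11884847828211088 origin [0.48950836 0.33838458 0.027     ] tri [0.53406231 0.33193947 0.01732688] [0.44024719 0.3434188  0.02164703]
[0.5461556  0.42093804 0.027     ] [0.45512033 0.43485666 0.027     ] 0.09209315015603639 ang -0.15171761957247284 origin [0.50406402 0.42737353 0.027     ] tri [0.54915295 0.42204238 0.00501343] [0.45616159 0.43527978 0.01835803]
places [[0.5033, -0.0507], [0.5134, 0.0649]]
pipe [[0.57390441 0.06354099 0.1       ]
 [0.59032175 0.10416091 0.1       ]]
```

```bash
python3 - <<'E'
from h import *
def linep(c,roi):
    i=c["img"].astype(int); r,g,b=[i[...,k] for k in range(3)]
    m=((r>110)&(r>1.45*g)&(r>2.2*b)&(g>1.2*b)); k=np.zeros_like(m); k[roi[1]:roi[3],roi[0]:roi[2]]=True
    ys,xs=np.nonzero(m&k); vx,vy,x0,y0=cv2.fitLine(np.c_[xs,ys].astype(np.float32),cv2.DIST_HUBER,0,.01,.01).ravel()
    d=np.abs((xs-x0)*vy-(ys-y0)*vx); print(len(xs),xs.min(),xs.max(),ys.min(),ys.max(),"thick",2*np.percentile(d,90))
    K,R_,t_=cam(c); P=K@np.c_[R_,t_]; L=np.array([vy,-vx,-(vy*x0-vx*y0)]); return P.T@L
t=load("t11"); A=[linep(load("w6"),(330,0,375,212)),linep(t,(245,165,322,190))]
for w in("w8",): A.append(linep(load(w),(330,0,385,212)))
A=np.array([a/np.linalg.norm(a[:3]) for a in A])
for S in((0,1),(1,2),(0,1,2)):
  for y in(-.05,.06):
    a=A[list(S)]; print(S,y,np.linalg.lstsq(a[:,[0,2]],-a[:,3]-a[:,1]*y,rcond=None)[0])
E
```

```text
1603 346 371 0 211 thick 10.328543062791505
124 252 316 173 181 thick 1.7333046159263177
1350 349 377 0 211 thick 11.15558212285573
(0, 1) -0.05 [0.57591586 0.10762931]
(0, 1) 0.06 [0.5841559  0.12287886]
(1, 2) -0.05 [0.5773709  0.09712406]
(1, 2) 0.06 [0.58807684 0.09457015]
(0, 1, 2) -0.05 [0.57669642 0.10208526]
(0, 1, 2) 0.06 [0.58625931 0.1079392 ]
```

```bash
python3 - <<'E'
from h import *
plan(((.4896,.3375,.032),3.021))
print("then to basket"); plan(((.4991,-.0342,.20),2.44),((.4991,-.0342,.083),2.44),start=pose((.4896,.3375,.032),3.021))
E
```

```text
t 32.9 p [0.5501 0.3798 0.3288] rot [3.142 0.    2.986] F [-0.1  0.4  0.2] w 0.0511
dp [5.33, -5.11, 29.68] turn [0.0, 0.0, -0.035]
then to basket
t 32.9 p [0.5501 0.3798 0.3288] rot [3.142 0.    2.986] F [-0.1  0.4  0.2] w 0.0511
dp [-5.41, -36.79, -16.8] turn [0.0, -0.0, 0.581]
dp [-5.41, -36.79, -5.1] turn [0.0, -0.0, 0.581]
```

Request:
arm_command(series=[{"dp": [3, -3, 4], "turn": [0, 0, -0.035], "claw": 0.5}, {"dp": [5.3, -5.1, 9], "turn": [0, 0, -0.035], "claw": 0.5}, {"dp": [5.3, -5.1, 14], "turn": [0, 0, -0.035], "claw": 0.5}, {"dp": [5.3, -5.1, 19], "turn": [0, 0, -0.035], "claw": 0.5}, {"dp": [5.3, -5.1, 23], "turn": [0, 0, -0.035], "claw": 0.5}, {"dp": [5.3, -5.1, 25], "turn": [0, 0, -0.035], "claw": 0.5}, {"dp": [5.3, -5.1, 26.5], "turn": [0, 0, -0.035], "claw": 0.5}, {"dp": [5.3, -5.1, 26.5], "turn": [0, 0, -0.035], "claw": 0.5}])

```text
time: 33.9
ee_pos: [0.49, 0.3376, 0.0636]
eef_rot: [-3.141, -0.0, 3.021]
contact_force: [-0.0, 0.9, 0.3]
gripper_width: 0.0425
grip_force: 0.0
```

```bash
python3 - <<'E'
from h import *
plan(((.4896,.3375,.032),3.021)); c=shoot("wrist","w12")
# darkest/bright ring check by expected projections
print("exp big/small/origin px",proj(c,[[.5323,.3325,.027],[.44,.344,.027],[.4896,.3375,.02]]).round(0).tolist())
E
```

```text
t 33.9 p [0.49   0.3376 0.0636] rot [-3.141 -0.     3.021] F [-0.   0.9  0.3] w 0.0425
dp [0.04, -0.02, 3.16] turn [-0.0, -0.0, -0.0]
exp big/small/origin px [[280.0, 332.0], [280.0, 166.0], [280.0, 256.0]]
```

```bash
python3 - <<'E'
from h import *
c=load("w12"); i=c["img"].astype(int); r,g,b=[i[...,k] for k in range(3)]
m=(r>90)&(g>.62*r)&(g<.95*r)&(b<.55*r); k=np.zeros_like(m); k[110:230,200:360]=1
print(centroid(m&k))
E
```

```text
[(array([292.83783784, 165.45945946]), np.int32(37))]
```

Request:
arm_command(series=[{"dp": [0, 0, 1], "turn": [0, 0, 0], "claw": 0.5}, {"dp": [0, 0, 2], "turn": [0, 0, 0], "claw": 0.5}, {"dp": [0, 0, 3], "turn": [0, 0, 0], "claw": 0.5}, {"dp": [0, 0, 3.1], "turn": [0, 0, 0], "claw": 0.5}, {"dp": [0, 0, 3.1], "turn": [0, 0, 0], "claw": 0}, {"dp": [0, 0, 3.1], "turn": [0, 0, 0], "claw": 0}, {"dp": [0, 0, 3.1], "turn": [0, 0, 0], "claw": 0}, {"dp": [0, 0, 3.1], "turn": [0, 0, 0], "claw": 0}])

```text
time: 34.95
ee_pos: [0.49, 0.3376, 0.0331]
eef_rot: [3.141, 0.0, 3.021]
contact_force: [0.2, -0.5, 2.7]
gripper_width: 0.0163
grip_force: 60.3
```

Request:
arm_command(series=[{"dp": [0, 0, 0], "turn": [0, 0, 0], "claw": 0}, {"dp": [0, 0, -5], "turn": [0, 0, 0], "claw": 0}, {"dp": [0, 0, -11], "turn": [0, 0, 0], "claw": 0}, {"dp": [0, 0, -17.5], "turn": [0, 0, 0], "claw": 0}, {"dp": [-1, -6, -17.5], "turn": [0, 0, 0.1], "claw": 0}, {"dp": [-2, -12, -17.5], "turn": [0, 0, 0.22], "claw": 0}, {"dp": [-3, -18, -17.5], "turn": [0, 0, 0.34], "claw": 0}, {"dp": [-4, -24, -17.5], "turn": [0, 0, 0.46], "claw": 0}])

```text
time: 35.95
ee_pos: [0.4997, 0.0926, 0.2073]
eef_rot: [-3.141, -0.001, 2.557]
contact_force: [1.1, -0.5, -3.5]
gripper_width: 0.0165
grip_force: 60.0
```

```bash
python3 - <<'E'
from h import *
plan(((.4991,-.0342,.2),2.44),((.4991,-.0342,.083),2.44))
E
```

```text
t 35.95 p [0.4997 0.0926 0.2073] rot [-3.141e+00 -1.000e-03  2.557e+00] F [ 1.1 -0.5 -3.5] w 0.0165
dp [-6.95, -10.61, 0.73] turn [-0.001, -0.001, 0.117]
dp [-6.95, -10.6, 12.43] turn [-0.001, -0.001, 0.117]
```

Request:
arm_command(series=[{"dp": [-3, -5, 0], "turn": [0, 0, 0.06], "claw": 0}, {"dp": [-6.9, -10.6, 0], "turn": [0, 0, 0.117], "claw": 0}, {"dp": [-7, -10.7, 0], "turn": [0, 0, 0.117], "claw": 0}, {"dp": [-7, -10.7, 4], "turn": [0, 0, 0.117], "claw": 0}, {"dp": [-7, -10.7, 7], "turn": [0, 0, 0.117], "claw": 0}, {"dp": [-7, -10.7, 7], "turn": [0, 0, 0.117], "claw": 0}, {"dp": [-7, -10.7, 7], "turn": [0, 0, 0.117], "claw": 0}, {"dp": [-7, -10.7, 7], "turn": [0, 0, 0.117], "claw": 0}])

```text
time: 36.95
ee_pos: [0.5015, -0.0331, 0.139]
eef_rot: [3.14, 0.002, 2.444]
contact_force: [0.1, 0.4, -3.6]
gripper_width: 0.0163
grip_force: 60.0
```

```bash
python3 - <<'E'
from h import *
plan(((.4991,-.0342,.083),2.44)); c=shoot("wrist","w13"); s=shoot("scene","s13")
E
```

```text
t 36.95 p [ 0.5015 -0.0331  0.139 ] rot [3.140e+00 2.000e-03 2.444e+00] F [ 0.1  0.4 -3.6] w 0.0163
dp [0.12, -0.24, 5.6] turn [0.002, 0.002, 0.004]
```

Request:
arm_command(series=[{"dp": [0.1, -0.2, 0.5], "turn": [0, 0, 0], "claw": 0}, {"dp": [0.1, -0.2, 2], "turn": [0, 0, 0], "claw": 0}, {"dp": [0.1, -0.2, 3], "turn": [0, 0, 0], "claw": 0}, {"dp": [0.1, -0.2, 4], "turn": [0, 0, 0], "claw": 0}, {"dp": [0.1, -0.2, 4.6], "turn": [0, 0, 0], "claw": 0}, {"dp": [0.1, -0.2, 5.1], "turn": [0, 0, 0], "claw": 0}, {"dp": [0.1, -0.2, 5.4], "turn": [0, 0, 0], "claw": 0}, {"dp": [0.1, -0.2, 5.5], "turn": [0, 0, 0], "claw": 0}])

```text
time: 38.05
ee_pos: [0.4985, -0.0343, 0.083]
eef_rot: [3.142, -0.0, 2.444]
contact_force: [-1.7, 0.4, 6.2]
gripper_width: 0.0164
grip_force: 61.2
```

Request:
arm_command(series=[{"dp": [0, 0, 0], "turn": [0, 0, 0], "claw": 0.5}, {"dp": [0, 0, 0], "turn": [0, 0, 0], "claw": 0.5}, {"dp": [0, 0, 0], "turn": [0, 0, 0], "claw": 0.5}, {"dp": [0, 0, -3], "turn": [0, 0, 0], "claw": 0.5}, {"dp": [0, 0, -8], "turn": [0, 0, 0], "claw": 0.5}, {"dp": [0, 0, -14], "turn": [0, 0, 0], "claw": 0.5}, {"dp": [0, 0, -20], "turn": [0, 0, 0], "claw": 0.5}, {"dp": [0, 0, -24.5], "turn": [0, 0, 0], "claw": 0.5}])

```text
time: 39.05
ee_pos: [0.4987, -0.0344, 0.3307]
eef_rot: [3.139, 0.002, 2.444]
contact_force: [0.8, 1.3, -0.8]
gripper_width: 0.0428
grip_force: 0.0
```

```bash
python3 - <<'E'
from h import *
plan(((.55,.40,.33),2.987))
E
```

```text
t 39.05 p [ 0.4987 -0.0344  0.3307] rot [3.139e+00 2.000e-03 2.444e+00] F [ 0.8  1.3 -0.8] w 0.0428
dp [23.98, 36.58, 0.1] turn [0.002, 0.003, -0.543]
```

Request:
arm_command(series=[{"dp": [3, 4.6, 0], "turn": [0, 0, -0.07], "claw": 0.5}, {"dp": [6, 9.2, 0], "turn": [0, 0, -0.14], "claw": 0.5}, {"dp": [9, 13.8, 0], "turn": [0, 0, -0.21], "claw": 0.5}, {"dp": [12, 18.4, 0], "turn": [0, 0, -0.28], "claw": 0.5}, {"dp": [15, 23, 0], "turn": [0, 0, -0.35], "claw": 0.5}, {"dp": [18, 27.6, 0], "turn": [0, 0, -0.42], "claw": 0.5}, {"dp": [21, 32.2, 0], "turn": [0, 0, -0.49], "claw": 0.5}, {"dp": [24, 36.6, 0], "turn": [0, 0, -0.54], "claw": 0.5}])

```text
time: 40.05
ee_pos: [0.5497, 0.4019, 0.3277]
eef_rot: [-3.141, 0.0, 2.985]
contact_force: [0.7, -0.1, 0.0]
gripper_width: 0.0427
grip_force: 0.0
```

Request:
arm_command(series=[{"dp": [0, 0, 0], "turn": [0, 0, 0], "claw": 0.5}, {"dp": [0, 0, 0], "turn": [0, 0, 0], "claw": 0.5}, {"dp": [0, 0, 0], "turn": [0, 0, 0], "claw": 0.5}, {"dp": [0, 0, 0], "turn": [0, 0, 0], "claw": 0.5}, {"dp": [0, 0, 0], "turn": [0, 0, 0], "claw": 0.5}, {"dp": [0, 0, 0], "turn": [0, 0, 0], "claw": 0.5}, {"dp": [0, 0, 0], "turn": [0, 0, 0], "claw": 0.5}, {"dp": [0, 0, 0], "turn": [0, 0, 0], "claw": 0.5}])

```text
time: 41.05
ee_pos: [0.5497, 0.4004, 0.3278]
eef_rot: [-3.142, -0.0, 2.984]
contact_force: [-0.2, 0.0, 1.0]
gripper_width: 0.0429
grip_force: 0.0
```

```bash
python3 - <<'E'
from h import *
plan(((.5045,.4265,.0635),2.987)); c=shoot("wrist","w14"); t=shoot("top","t14")
for nm,cc in(("w",c),("w11",load("w11"))):
    i=cc["img"].astype(int); r,g,b=[i[...,k] for k in range(3)]
    m=(r>150)&(g>.7*r)&(g<.98*r)&(b<.6*r); k=np.zeros_like(m); k[0:200,170:400]=1
    print(nm,[(q.round(1).tolist(),int(n),plane(cc,[q],.027)[0].round(4).tolist()) for q,n in centroid(m&k)])
# change of tray region vs earlier top view (rod1)
t0=load("t11")
d=np.abs(t["img"].astype(int)-t0["img"].astype(int)).sum(2); u=proj(t,[[.5462,.4209,.02],[.455,.4349,.02],[.5045,.4265,.02]]).astype(int); print(u.tolist(),[d[y-2:y+3,x-2:x+3].mean().round(1) for x,y in u])
w=proj(c,[[.5462,.421,.027],[.455,.435,.027]]);print(w)
E
```

```text
t 41.05 p [0.5497 0.4004 0.3278] rot [-3.142 -0.     2.984] F [-0.2  0.   1. ] w 0.0429
dp [4.87, 1.87, 26.43] turn [-0.0, -0.0, -0.003]
w [([364.3, 66.6], 379, [0.4539, 0.5141, 0.027]), ([295.9, 78.9], 137, [0.4546, 0.4345, 0.027]), ([369.7, 197.7], 130, [0.6126, 0.5084, 0.027])]
w11 [([376.0, 64.9], 272, [0.4545, 0.5069, 0.027]), ([234.9, 73.9], 137, [0.4385, 0.3444, 0.027]), ([313.5, 75.6], 145, [0.4546, 0.4344, 0.027]), ([372.6, 196.7], 195, [0.6124, 0.492, 0.027])]
[[165, 186], [160, 212], [163, 198]] [np.float64(8.6), np.float64(5.4), np.float64(6.2)]
[[295.74452315 158.08749887]
 [296.42236727  79.19737509]]
```

Rod1's brass ring is unmoved at (0.4546, 0.4345), so I grasp.

Request:
arm_command(series=[{"dp": [3, 1.9, 5], "turn": [0, 0, 0], "claw": 0.5}, {"dp": [4.9, 1.9, 10], "turn": [0, 0, 0], "claw": 0.5}, {"dp": [4.9, 1.9, 15], "turn": [0, 0, 0], "claw": 0.5}, {"dp": [4.9, 1.9, 20], "turn": [0, 0, 0], "claw": 0.5}, {"dp": [4.9, 1.9, 24], "turn": [0, 0, 0], "claw": 0.5}, {"dp": [4.9, 1.9, 26.5], "turn": [0, 0, 0], "claw": 0.5}, {"dp": [4.9, 1.9, 26.5], "turn": [0, 0, 0], "claw": 0.5}, {"dp": [4.9, 1.9, 26.5], "turn": [0, 0, 0], "claw": 0.5}])

```text
time: 42.15
ee_pos: [0.505, 0.4275, 0.0638]
eef_rot: [3.14, 0.001, 2.984]
contact_force: [0.6, 0.8, 0.2]
gripper_width: 0.0428
grip_force: 0.0
```

Request:
arm_command(series=[{"dp": [0, 0, 1], "turn": [0, 0, 0], "claw": 0.5}, {"dp": [0, 0, 2], "turn": [0, 0, 0], "claw": 0.5}, {"dp": [0, 0, 2.9], "turn": [0, 0, 0], "claw": 0.5}, {"dp": [0, 0, 3.0], "turn": [0, 0, 0], "claw": 0.5}, {"dp": [0, 0, 3.0], "turn": [0, 0, 0], "claw": 0}, {"dp": [0, 0, 3.0], "turn": [0, 0, 0], "claw": 0}, {"dp": [0, 0, 3.0], "turn": [0, 0, 0], "claw": 0}, {"dp": [0, 0, 3.0], "turn": [0, 0, 0], "claw": 0}])

```text
time: 43.15
ee_pos: [0.5044, 0.4271, 0.0331]
eef_rot: [3.141, 0.0, 2.984]
contact_force: [0.7, 0.3, 1.7]
gripper_width: 0.0162
grip_force: 59.8
```

```bash
python3 - <<'E'
from h import *
plan(((.5079,.0654,.21),2.44),((.5079,.0654,.14),2.44))
E
```

```text
t 43.15 p [0.5044 0.4271 0.0331] rot [3.141 0.    2.984] F [0.7 0.3 1.7] w 0.0162
dp [-6.03, -35.65, -17.71] turn [0.001, 0.0, 0.544]
dp [-6.03, -35.66, -10.71] turn [0.001, 0.0, 0.544]
```

Request:
arm_command(series=[{"dp": [0, 0, 0], "turn": [0, 0, 0], "claw": 0}, {"dp": [0, 0, -5], "turn": [0, 0, 0], "claw": 0}, {"dp": [0, 0, -11], "turn": [0, 0, 0], "claw": 0}, {"dp": [0, 0, -17.5], "turn": [0, 0, 0], "claw": 0}, {"dp": [-1, -6, -17.7], "turn": [0, 0, 0.12], "claw": 0}, {"dp": [-2, -12, -17.7], "turn": [0, 0, 0.24], "claw": 0}, {"dp": [-2, -12, -17.7], "turn": [0, 0, 0.3], "claw": 0}, {"dp": [-2, -12, -17.7], "turn": [0, 0, 0.3], "claw": 0}])

```text
time: 44.15
ee_pos: [0.5044, 0.3041, 0.2092]
eef_rot: [-3.14, -0.001, 2.683]
contact_force: [-0.1, 0.1, -4.1]
gripper_width: 0.0166
grip_force: 59.9
```

```bash
python3 - <<'E'
from h import *
plan(((.5079,.0654,.21),2.44),((.5079,.0654,.14),2.44)); t=shoot("top","t15"); w=shoot("wrist","w15")
k=cv2.resize(t["img"][150:245,225:350,::-1],None,fx=4,fy=4,interpolation=cv2.INTER_CUBIC)
M=np.zeros((400,780,3),np.uint8); M[:380,:500]=k; M[:210,500:780]=cv2.resize(w["img"][:,:,::-1],(280,210)); cv2.imwrite("pics/m15.png",M)
E
```

```text
t 44.15 p [0.5044 0.3041 0.2092] rot [-3.140e+00 -1.000e-03  2.683e+00] F [-0.1  0.1 -4.1] w 0.0166
dp [-10.88, -21.25, -0.06] turn [-0.002, -0.001, 0.243]
dp [-10.88, -21.24, 6.94] turn [-0.002, -0.001, 0.243]
```

View pics/m15.png

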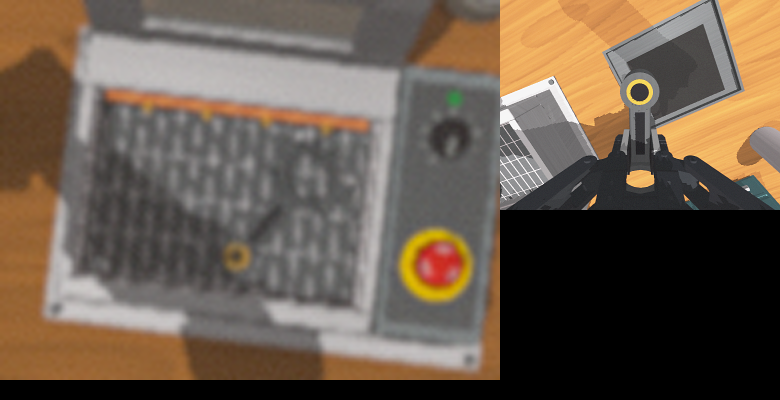

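The first rod lies in the basket with its ring at (236,257) and big end at about (310,170). Its direction is as planned, and the left half of the basket is free. The inset shows the second rod held straight.

```bash
python3 - <<'E'
from h import *
t=load("t15"); print(plane(t,[[225+236/4,150+257/4],[225+310/4,150+170/4]],.077))
# basket inside edges seen
print("left/right inside at rim", plane(t,[[225+98/4,150+170/4],[225+366/4,150+200/4]],.115), "front", plane(t,[[225+190/4,150+285/4]],.115))
E
```

```text
[[ 0.45813296 -0.00400658  0.077     ]
 [ 0.53401553 -0.06505392  0.077     ]]
left/right inside at rim [[ 0.52548382  0.1126368   0.115     ]
 [ 0.50665585 -0.10955844  0.115     ]] front [[0.43248304 0.0337568  0.115     ]]
```

Request:
arm_command(series=[{"dp": [-2.5, -5, 0], "turn": [0, 0, 0.06], "claw": 0}, {"dp": [-5, -10, 0], "turn": [0, 0, 0.12], "claw": 0}, {"dp": [-8, -15.5, 0], "turn": [0, 0, 0.18], "claw": 0}, {"dp": [-10.9, -21.2, 0], "turn": [0, 0, 0.24], "claw": 0}, {"dp": [-10.9, -21.2, 0], "turn": [0, 0, 0.243], "claw": 0}, {"dp": [-10.9, -21.2, 4], "turn": [0, 0, 0.243], "claw": 0}, {"dp": [-10.9, -21.2, 5.5], "turn": [0, 0, 0.243], "claw": 0}, {"dp": [-10.9, -21.2, 5.5], "turn": [0, 0, 0.243], "claw": 0}])

```text
time: 45.25
ee_pos: [0.5085, 0.0681, 0.1537]
eef_rot: [-3.139, -0.002, 2.443]
contact_force: [-0.7, -0.4, -3.9]
gripper_width: 0.0166
grip_force: 60.0
```

```bash
python3 - <<'E'
from h import *
plan(((.5079,.0654,.083),2.44))
E
```

```text
t 45.25 p [0.5085 0.0681 0.1537] rot [-3.139e+00 -2.000e-03  2.443e+00] F [-0.7 -0.4 -3.9] w 0.0166
dp [-0.14, -0.23, 7.07] turn [-0.002, -0.002, 0.003]
```

Request:
arm_command(series=[{"dp": [-0.5, -0.8, 0], "turn": [0, 0, 0], "claw": 0}, {"dp": [-0.5, -0.8, 0], "turn": [0, 0, 0], "claw": 0}, {"dp": [-0.5, -0.8, 0], "turn": [0, 0, 0], "claw": 0}, {"dp": [-0.5, -0.8, 1], "turn": [0, 0, 0], "claw": 0}, {"dp": [-0.5, -0.8, 1], "turn": [0, 0, 0], "claw": 0}, {"dp": [-0.5, -0.8, 1], "turn": [0, 0, 0], "claw": 0}, {"dp": [-0.5, -0.8, 1], "turn": [0, 0, 0], "claw": 0}, {"dp": [-0.5, -0.8, 1], "turn": [0, 0, 0], "claw": 0}])

```text
time: 46.25
ee_pos: [0.5081, 0.0575, 0.1449]
eef_rot: [3.141, 0.0, 2.441]
contact_force: [0.4, 0.5, -3.6]
gripper_width: 0.0165
grip_force: 60.0
```

```bash
python3 - <<'E'
from h import *
plan(((.5072,.0582,.083),2.44))
E
```

```text
t 46.25 p [0.5081 0.0575 0.1449] rot [3.141 0.    2.441] F [ 0.4  0.5 -3.6] w 0.0165
dp [0.11, -0.01, 6.19] turn [0.0, 0.0, 0.001]
```

Request:
arm_command(series=[{"dp": [0, 0, 1], "turn": [0, 0, 0], "claw": 0}, {"dp": [0, 0, 2.2], "turn": [0, 0, 0], "claw": 0}, {"dp": [0, 0, 3.4], "turn": [0, 0, 0], "claw": 0}, {"dp": [0, 0, 4.4], "turn": [0, 0, 0], "claw": 0}, {"dp": [0, 0, 5.2], "turn": [0, 0, 0], "claw": 0}, {"dp": [0, 0, 5.7], "turn": [0, 0, 0], "claw": 0}, {"dp": [0, 0, 6.0], "turn": [0, 0, 0], "claw": 0}, {"dp": [0, 0, 6.1], "turn": [0, 0, 0], "claw": 0}])

```text
time: 47.25
ee_pos: [0.5081, 0.0575, 0.0838]
eef_rot: [3.141, 0.0, 2.441]
contact_force: [-0.4, 0.6, -3.9]
gripper_width: 0.0161
grip_force: 60.1
```

Request:
arm_command(series=[{"dp": [0, 0, 0.1], "turn": [0, 0, 0], "claw": 0}, {"dp": [0, 0, 0.15], "turn": [0, 0, 0], "claw": 0.5}, {"dp": [0, 0, 0.15], "turn": [0, 0, 0], "claw": 0.5}, {"dp": [0, 0, 0.15], "turn": [0, 0, 0], "claw": 0.5}, {"dp": [0, 0, -3], "turn": [0, 0, 0], "claw": 0.5}, {"dp": [0, 0, -9], "turn": [0, 0, 0], "claw": 0.5}, {"dp": [0, 0, -15], "turn": [0, 0, 0], "claw": 0.5}, {"dp": [0, 0, -21], "turn": [0, 0, 0], "claw": 0.5}])

```text
time: 48.25
ee_pos: [0.5076, 0.0575, 0.2959]
eef_rot: [3.141, 0.0, 2.441]
contact_force: [0.3, 0.1, -0.7]
gripper_width: 0.0427
grip_force: 0.0
```

Request:
arm_command(series=[{"dp": [0, 0, -6], "turn": [0, 0, 0.16], "claw": 0.5}, {"dp": [0, 0, -12], "turn": [0, 0, 0.32], "claw": 0.5}, {"dp": [0, 0, -15], "turn": [0, 0, 0.48], "claw": 0.5}, {"dp": [0, 0, -15], "turn": [0, 0, 0.64], "claw": 0.3}, {"dp": [0, 0, -15], "turn": [0, 0, 0.8], "claw": 0.3}, {"dp": [0, 0, -15], "turn": [0, 0, 0.955], "claw": 0.3}, {"dp": [0, 0, -15], "turn": [0, 0, 0.955], "claw": 0.3}, {"dp": [0, 0, -15], "turn": [0, 0, 0.955], "claw": 0.3}])

```text
time: 49.25
ee_pos: [0.5077, 0.0575, 0.4437]
eef_rot: [-3.141, -0.0, 1.488]
contact_force: [-0.2, 0.1, 0.0]
gripper_width: 0.026
grip_force: 0.0
```

```bash
python3 - <<'E'
from h import *
plan(((.6998,-.0104,.43),1.484),((.6998,-.0104,.3185),1.484)); c=shoot("wrist","w16")
i=c["img"].astype(int); r,g,b=[i[...,k] for k in range(3)]
m=(r>110)&(g>.6*r)&(g<.98*r)&(b<.6*r)
print([(q.round(1).tolist(),int(n),plane(c,[q],.077)[0].round(3).tolist()) for q,n in centroid(m)])
print("exp rings",proj(c,[[.4585,-.003,.077],[.469,.0905,.077]]))
# dark-ring hough for big ends
for k in crowns(c,.077,(15,32),(150,0,400,300)): print(k)
E
```

```text
t 49.25 p [0.5077 0.0575 0.4437] rot [-3.141 -0.     1.488] F [-0.2  0.1  0. ] w 0.026
dp [-5.17, 19.7, 1.37] turn [-0.0, -0.0, 0.004]
dp [-5.17, 19.7, 12.52] turn [-0.0, -0.0, 0.004]
[([168.3, 143.9], 91342, [0.349, 0.086, 0.077]), ([335.6, 183.2], 970, [0.586, 0.008, 0.077]), ([251.4, 134.0], 96, [0.469, 0.09, 0.077]), ([251.5, 195.8], 85, [0.459, -0.001, 0.077]), ([371.4, 306.2], 430, [0.639, -0.21, 0.077]), ([266.0, 300.5], 274, [0.463, -0.185, 0.077]), ([139.6, 375.0], 92, [0.218, -0.323, 0.077]), ([416.8, 371.6], 54, [0.722, -0.357, 0.077]), ([173.6, 405.1], 570, [0.267, -0.399, 0.077]), ([386.8, 405.2], 574, [0.669, -0.433, 0.077])]
exp rings [[251.22802473 197.31889705]
 [251.28487866 133.67539475]]
([252.0, 222.0, 30.0], [0.456, -0.0435, 0.077], 0.0469)
([284.0, 130.0, 28.0], [0.5148, 0.0911, 0.077], 0.0404)
([280.0, 186.0, 26.0], [0.5023, 0.0102, 0.077], 0.0383)
([304.0, 170.0, 22.0], [0.5409, 0.0328, 0.077], 0.0331)
([300.0, 226.0, 20.0], [0.5293, -0.0563, 0.077], 0.0314)
```

Request:
arm_command(series=[{"dp": [-1.5, 5, 0], "turn": [0, 0, 0], "claw": 0.3}, {"dp": [-3, 10, 0], "turn": [0, 0, 0], "claw": 0.3}, {"dp": [-4.5, 15, 0], "turn": [0, 0, 0], "claw": 0.3}, {"dp": [-5.2, 19.7, 0], "turn": [0, 0, 0], "claw": 0.3}, {"dp": [-5.2, 19.7, 0], "turn": [0, 0, 0], "claw": 0.3}, {"dp": [-5.2, 19.7, 3], "turn": [0, 0, 0], "claw": 0.3}, {"dp": [-5.2, 19.7, 5], "turn": [0, 0, 0], "claw": 0.3}, {"dp": [-5.2, 19.7, 5], "turn": [0, 0, 0], "claw": 0.3}])

```text
time: 50.3
ee_pos: [0.6979, -0.0102, 0.392]
eef_rot: [-3.137, -0.0, 1.487]
contact_force: [-0.7, 0.4, 0.7]
gripper_width: 0.0255
grip_force: 0.0
```

```bash
python3 - <<'E'
from h import *
plan(((.7,-.0104,.3185),1.484))
E
```

```text
t 50.3 p [ 0.6979 -0.0102  0.392 ] rot [-3.137 -0.     1.487] F [-0.7  0.4  0.7] w 0.0255
dp [-0.0, 0.25, 7.35] turn [-0.005, -0.0, 0.003]
```

Request:
arm_command(series=[{"dp": [0, 0.2, 1], "turn": [0, 0, 0], "claw": 0.3}, {"dp": [0, 0.2, 3], "turn": [0, 0, 0], "claw": 0.3}, {"dp": [0, 0.2, 5], "turn": [0, 0, 0], "claw": 0.3}, {"dp": [0, 0.2, 6.5], "turn": [0, 0, 0], "claw": 0.3}, {"dp": [0, 0.2, 7.3], "turn": [0, 0, 0], "claw": 0.3}, {"dp": [0, 0.2, 7.3], "turn": [0, 0, 0], "claw": 0.3}, {"dp": [0, 0.2, 7.3], "turn": [0, 0, 0], "claw": 0}, {"dp": [0, 0.2, 7.3], "turn": [0, 0, 0], "claw": 0}])

```text
time: 51.3
ee_pos: [0.6997, -0.0111, 0.3216]
eef_rot: [-3.137, -0.001, 1.485]
contact_force: [-5.2, 0.8, 2.7]
gripper_width: 0.0075
grip_force: 58.6
```

```bash
python3 - <<'E'
from h import *
plan(); p,r,s=now()
ex=np.array([np.cos(-.087),np.sin(-.087),0]); ez=np.array([0,0,1.])
# arc from th=1.65 back to 0 ; radius .2032
a0=np.arctan2(.057,-.195)-1.65; H=p-.2032*(np.cos(a0)*ex+np.sin(a0)*ez); print("H",H)
for th in np.linspace(1.65,0,25)[1:]:
    a=np.arctan2(.057,-.195)-th; q=H+.2032*(np.cos(a)*ex+np.sin(a)*ez); print(round(th,2),(r.inv().apply(q-p)*100).round(1).tolist(),q.round(3).tolist())
E
```

```text
t 51.3 p [ 0.6997 -0.0111  0.3216] rot [-3.137e+00 -1.000e-03  1.485e+00] F [-5.2  0.8  2.7] w 0.0075
H [ 0.62775839 -0.00481132  0.1316352 ]
1.58 [0.0, -1.3, -0.4] [0.687, -0.01, 0.326]
1.51 [0.0, -2.7, -0.8] [0.673, -0.009, 0.33]
1.44 [0.0, -4.0, -1.1] [0.659, -0.008, 0.332]
1.38 [0.0, -5.4, -1.2] [0.646, -0.006, 0.334]
1.31 [0.0, -6.8, -1.3] [0.632, -0.005, 0.335]
1.24 [0.0, -8.2, -1.3] [0.618, -0.004, 0.335]
1.17 [0.0, -9.6, -1.1] [0.604, -0.003, 0.333]
1.1 [0.0, -11.0, -0.9] [0.59, -0.002, 0.331]
1.03 [0.0, -12.4, -0.6] [0.577, -0.0, 0.328]
0.96 [0.0, -13.7, -0.2] [0.563, 0.001, 0.324]
0.89 [0.0, -15.0, 0.3] [0.55, 0.002, 0.319]
0.82 [0.0, -16.3, 0.9] [0.538, 0.003, 0.314]
0.76 [0.0, -17.5, 1.5] [0.525, 0.004, 0.307]
0.69 [0.0, -18.7, 2.3] [0.514, 0.005, 0.299]
0.62 [0.0, -19.8, 3.1] [0.502, 0.006, 0.291]
0.55 [0.0, -20.9, 4.0] [0.492, 0.007, 0.282]
0.48 [0.0, -21.9, 5.0] [0.482, 0.008, 0.272]
0.41 [0.0, -22.8, 6.1] [0.473, 0.009, 0.262]
0.34 [0.0, -23.6, 7.2] [0.464, 0.009, 0.251]
0.28 [0.0, -24.4, 8.3] [0.456, 0.01, 0.239]
0.21 [0.0, -25.1, 9.5] [0.449, 0.011, 0.227]
0.14 [0.0, -25.7, 10.8] [0.443, 0.011, 0.215]
0.07 [0.0, -26.2, 12.1] [0.438, 0.012, 0.202]
0.0 [0.0, -26.7, 13.4] [0.433, 0.012, 0.189]
```

Request:
arm_command(series=[{"dp": [0, -1.3, -0.4], "turn": [0, 0, 0], "claw": 0}, {"dp": [0, -2.7, -0.8], "turn": [0, 0, 0], "claw": 0}, {"dp": [0, -4, -1], "turn": [0, 0, 0], "claw": 0}, {"dp": [0, -5.4, -1.1], "turn": [0, 0, 0], "claw": 0}, {"dp": [0, -6.8, -1.2], "turn": [0, 0, 0], "claw": 0}, {"dp": [0, -8.2, -1.1], "turn": [0, 0, 0], "claw": 0}, {"dp": [0, -9.6, -1], "turn": [0, 0, 0], "claw": 0}, {"dp": [0, -11, -0.8], "turn": [0, 0, 0], "claw": 0}])

```text
time: 52.3
ee_pos: [0.5927, -0.0011, 0.3315]
eef_rot: [3.137, -0.002, 1.486]
contact_force: [-0.9, 2.0, 8.4]
gripper_width: 0.007
grip_force: 63.1
```

Request:
arm_command(series=[{"dp": [0, -1.4, 0.3], "turn": [0, 0, 0], "claw": 0}, {"dp": [0, -2.7, 0.8], "turn": [0, 0, 0], "claw": 0}, {"dp": [0, -4, 1.3], "turn": [0, 0, 0], "claw": 0}, {"dp": [0, -5.3, 1.9], "turn": [0, 0, 0], "claw": 0}, {"dp": [0, -6.5, 2.5], "turn": [0, 0, 0], "claw": 0}, {"dp": [0, -7.7, 3.3], "turn": [0, 0, 0], "claw": 0}, {"dp": [0, -8.8, 4.1], "turn": [0, 0, 0], "claw": 0}, {"dp": [0, -9.9, 5], "turn": [0, 0, 0], "claw": 0}])

```text
time: 53.3
ee_pos: [0.491, 0.0084, 0.2786]
eef_rot: [-3.138, -0.003, 1.487]
contact_force: [-2.0, 5.1, 3.4]
gripper_width: 0.0074
grip_force: 66.3
```

```bash
python3 - <<'E'
from h import *
plan(((.4345,.0125,.185),1.485))
E
```

```text
t 53.3 p [0.491  0.0084 0.2786] rot [-3.138e+00 -3.000e-03  1.487e+00] F [-2.   5.1  3.4] w 0.0074
dp [-0.09, -5.63, 9.38] turn [-0.004, -0.003, 0.002]
```

Request:
arm_command(series=[{"dp": [0, -1, 1], "turn": [0, 0, 0], "claw": 0}, {"dp": [0, -1.9, 2.1], "turn": [0, 0, 0], "claw": 0}, {"dp": [0, -2.7, 3.2], "turn": [0, 0, 0], "claw": 0}, {"dp": [0, -3.5, 4.3], "turn": [0, 0, 0], "claw": 0}, {"dp": [0, -4.2, 5.5], "turn": [0, 0, 0], "claw": 0}, {"dp": [0, -4.8, 6.7], "turn": [0, 0, 0], "claw": 0}, {"dp": [0, -5.3, 7.9], "turn": [0, 0, 0], "claw": 0}, {"dp": [0, -5.6, 9], "turn": [0, 0, 0], "claw": 0}])

```text
time: 54.3
ee_pos: [0.4351, 0.0136, 0.1881]
eef_rot: [-3.137, -0.002, 1.488]
contact_force: [-1.7, 7.8, 0.5]
gripper_width: 0.0075
grip_force: 70.4
```

Request:
arm_command(series=[{"dp": [0, 0, 0.2], "turn": [0, 0, 0], "claw": 0}, {"dp": [0, 0, 0.4], "turn": [0, 0, 0], "claw": 0}, {"dp": [0, 0, 0.5], "turn": [0, 0, 0], "claw": 0}, {"dp": [0, 0, 0.5], "turn": [0, 0, 0], "claw": 0}, {"dp": [0, 0, 0.5], "turn": [0, 0, 0], "claw": 0}, {"dp": [0, 0, 0.5], "turn": [0, 0, 0], "claw": 0}, {"dp": [0, 0, 0.5], "turn": [0, 0, 0], "claw": 0}, {"dp": [0, 0, 0.5], "turn": [0, 0, 0], "claw": 0}])

```text
time: 55.3
ee_pos: [0.4337, 0.0137, 0.1833]
eef_rot: [-3.133, -0.002, 1.488]
contact_force: [-4.0, 8.2, 3.1]
gripper_width: 0.0074
grip_force: 70.8
```

Request:
arm_command(series=[{"dp": [0, 0, 0.1], "turn": [0, 0, 0], "claw": 0}, {"dp": [0, 0, 0.2], "turn": [0, 0, 0], "claw": 0}, {"dp": [0, 0, 0.2], "turn": [0, 0, 0], "claw": 0}, {"dp": [0, 0, 0.2], "turn": [0, 0, 0], "claw": 0}, {"dp": [0, 0, 0.2], "turn": [0, 0, 0], "claw": 0}, {"dp": [0, 0, 0.2], "turn": [0, 0, 0], "claw": 0}, {"dp": [0, 0, 0.2], "turn": [0, 0, 0], "claw": 0}, {"dp": [0, 0, 0.2], "turn": [0, 0, 0], "claw": 0}])

```text
time: 56.3
ee_pos: [0.4337, 0.0137, 0.1831]
eef_rot: [-3.133, -0.004, 1.487]
contact_force: [-9.2, 7.5, 25.3]
gripper_width: 0.0071
grip_force: 73.2
```

Request:
arm_command(series=[{"dp": [0, 0, -0.2], "turn": [0, 0, 0], "claw": 0}, {"dp": [0, 0, -0.2], "turn": [0, 0, 0], "claw": 0.35}, {"dp": [0, 0, -0.2], "turn": [0, 0, 0], "claw": 0.35}, {"dp": [0, 0, -0.2], "turn": [0, 0, 0], "claw": 0.35}, {"dp": [0, 0, -2], "turn": [0, 0, 0], "claw": 0.35}, {"dp": [0, 0, -5], "turn": [0, 0, 0], "claw": 0.35}, {"dp": [0, 0, -8], "turn": [0, 0, 0], "claw": 0.35}, {"dp": [0, 0, -9], "turn": [0, 0, 0], "claw": 0.35}])

```text
time: 57.3
ee_pos: [0.4386, 0.011, 0.2731]
eef_rot: [3.139, -0.001, 1.485]
contact_force: [-1.1, 0.5, -0.0]
gripper_width: 0.0301
grip_force: 0.0
```

```bash
python3 - <<'E'
from h import *
plan(((.455,-.1645,.27),1.486),((.455,-.1645,.157),1.486)); w=shoot("wrist","w17")
g=cv2.cvtColor(w["img"],cv2.COLOR_RGB2GRAY)
# compare lid corners/handle with picture w3 via projected shut-lid model: edge template at the same world points
w3=load("w3"); 
pts3=np.array([[273,125],[272,287],[236,24],[311,88],[470,90],[440,283]],float)
zs=[.177,.177,.12,.117,.117,.117]
for p,z in zip(pts3,zs):
    P=plane(w3,[p],z)[0]; u=proj(w,P)[0]
    a=cv2.cvtColor(w3["img"],cv2.COLOR_RGB2GRAY); x,y=p.astype(int); h=11
    T=a[max(y-h,0):y+h,x-h:x+h]; x0,y0=max(int(u[0])-30,0),max(int(u[1])-30,0); S=g[y0:int(u[1])+30,x0:int(u[0])+30]
    if S.shape[0]<T.shape[0] or S.shape[1]<T.shape[1]: continue
    q=cv2.matchTemplate(S,T,cv2.TM_CCOEFF_NORMED); _,v,_,l=cv2.minMaxLoc(q); print(p,"pred",u.round(0),"found",(l[0]+x0+h,l[1]+y0+(y-max(y-h,0))),round(v,2))
E
```

```text
t 57.3 p [0.4386 0.011  0.2731] rot [ 3.139e+00 -1.000e-03  1.485e+00] F [-1.1  0.5 -0. ] w 0.0301
dp [-17.34, 3.13, 0.31] turn [0.003, -0.001, -0.001]
dp [-17.35, 3.1, 11.61] turn [0.003, -0.001, -0.001]
[273. 125.] pred [274. 124.] found (273, np.int64(124)) 0.98
[272. 287.] pred [273. 290.] found (273, np.int64(292)) 0.84
[236.  24.] pred [236.  21.] found (235, np.int64(22)) 0.97
[311.  88.] pred [312.  86.] found (312, np.int64(86)) 0.9
[470.  90.] pred [474.  89.] found (475, np.int64(89)) 0.89
[440. 283.] pred [443. 285.] found (443, np.int64(286)) 0.9
```

Lid features match the initial shut picture to within 1–2 px, so the lid is fully shut. Next, the button.

Request:
arm_command(series=[{"dp": [-5, 1, 0], "turn": [0, 0, 0], "claw": 0.78}, {"dp": [-10, 2, 0], "turn": [0, 0, 0], "claw": 0.78}, {"dp": [-15, 2.8, 0], "turn": [0, 0, 0], "claw": 0.78}, {"dp": [-17.3, 3.1, 0], "turn": [0, 0, 0], "claw": 0.78}, {"dp": [-17.3, 3.1, 2], "turn": [0, 0, 0], "claw": 0.78}, {"dp": [-17.3, 3.1, 4], "turn": [0, 0, 0], "claw": 0.78}, {"dp": [-17.3, 3.1, 4], "turn": [0, 0, 0], "claw": 0.78}, {"dp": [-17.3, 3.1, 4], "turn": [0, 0, 0], "claw": 0.78}])

```text
time: 58.35
ee_pos: [0.4539, -0.1638, 0.2317]
eef_rot: [-3.141, 0.0, 1.486]
contact_force: [-0.2, 0.2, 0.1]
gripper_width: 0.0665
grip_force: 0.0
```

```bash
python3 - <<'E'
from h import *
plan(((.455,-.1645,.157),1.486)); w=shoot("wrist","w18"); i=w["img"].astype(int)
m=(i[...,0]>100)&(i[...,1]<60)&(i[...,2]<70); print([(q.round(1).tolist(),int(n),plane(w,[q],.148)[0].round(4).tolist()) for q,n in centroid(m)])
E
```

```text
t 58.35 p [ 0.4539 -0.1638  0.2317] rot [-3.141  0.     1.486] F [-0.2  0.2  0.1] w 0.0665
dp [-0.06, 0.12, 7.47] turn [-0.001, 0.0, -0.0]
[([282.1, 224.7], 2499, [0.4551, -0.161, 0.148])]
```

Request:
arm_command(series=[{"dp": [0.1, 0.1, 2], "turn": [0, 0, 0], "claw": 0.78}, {"dp": [0.1, 0.1, 4], "turn": [0, 0, 0], "claw": 0.78}, {"dp": [0.1, 0.1, 6], "turn": [0, 0, 0], "claw": 0.78}, {"dp": [0.1, 0.1, 7.2], "turn": [0, 0, 0], "claw": 0.78}, {"dp": [0.1, 0.1, 7.4], "turn": [0, 0, 0], "claw": 0.78}, {"dp": [0.1, 0.1, 7.4], "turn": [0, 0, 0], "claw": 0.2}, {"dp": [0.1, 0.1, 7.4], "turn": [0, 0, 0], "claw": 0.2}, {"dp": [0.1, 0.1, 7.4], "turn": [0, 0, 0], "claw": 0.2}])

```text
time: 59.4
ee_pos: [0.4553, -0.163, 0.1583]
eef_rot: [3.141, 0.0, 1.486]
contact_force: [0.1, -0.3, 1.7]
gripper_width: 0.038
grip_force: 60.3
```

Gripped. Twist clockwise (+z of the tool) by 0.78 rad, rise slightly, then release.

Request:
arm_command(series=[{"dp": [0, 0, 0], "turn": [0, 0, 0.12], "claw": 0.2}, {"dp": [0, 0, 0], "turn": [0, 0, 0.25], "claw": 0.2}, {"dp": [0, 0, 0], "turn": [0, 0, 0.38], "claw": 0.2}, {"dp": [0, 0, 0], "turn": [0, 0, 0.5], "claw": 0.2}, {"dp": [0, 0, 0], "turn": [0, 0, 0.63], "claw": 0.2}, {"dp": [0, 0, 0], "turn": [0, 0, 0.75], "claw": 0.2}, {"dp": [0, 0, 0], "turn": [0, 0, 0.78], "claw": 0.2}, {"dp": [0, 0, 0], "turn": [0, 0, 0.78], "claw": 0.2}])

```text
time: 60.4
ee_pos: [0.4557, -0.1633, 0.1586]
eef_rot: [3.14, -0.001, 0.706]
contact_force: [-0.4, -1.0, 6.2]
gripper_width: 0.0381
grip_force: 60.8
```

Request:
arm_command(series=[{"dp": [0, 0, -0.2], "turn": [0, 0, 0], "claw": 0.2}, {"dp": [0, 0, -0.3], "turn": [0, 0, 0], "claw": 0.2}, {"dp": [0, 0, -0.3], "turn": [0, 0, 0], "claw": 0.2}, {"dp": [0, 0, -0.3], "turn": [0, 0, 0], "claw": 0.78}, {"dp": [0, 0, -0.3], "turn": [0, 0, 0], "claw": 0.78}, {"dp": [0, 0, -0.3], "turn": [0, 0, 0], "claw": 0.78}, {"dp": [0, 0, -4], "turn": [0, 0, 0], "claw": 0.78}, {"dp": [0, 0, -8], "turn": [0, 0, 0], "claw": 0.78}])

```text
time: 61.4
ee_pos: [0.4544, -0.1625, 0.238]
eef_rot: [-3.14, 0.002, 0.706]
contact_force: [0.7, 0.4, 0.6]
gripper_width: 0.0667
grip_force: 0.0
```

```bash
python3 - <<'E'
from h import *
plan(); w=shoot("wrist","w19"); s=shoot("scene","s19"); t=shoot("top","t19")
def red(c):
    i=c["img"].astype(int); m=(i[...,0]>100)&(i[...,1]<60)&(i[...,2]<70); return m
for n in("w18","w19"):
    c=load(n); ys,xs=np.nonzero(red(c)); print(n,[(q.round(1).tolist(),int(k)) for q,k in centroid(red(c))])
for n in("scene","s13","s19"):
    c=load(n); m=red(c); k=np.zeros_like(m); k[190:235,180:225]=1; ys,xs=np.nonzero(m&k); print(n,len(ys), ys.mean().round(2) if len(ys) else None, ys.min() if len(ys) else None, ys.max() if len(ys) else None)
E
```

```text
t 61.4 p [ 0.4544 -0.1625  0.238 ] rot [-3.14e+00  2.00e-03  7.06e-01] F [0.7 0.4 0.6] w 0.0667
w18 [([282.1, 224.7], 2499)]
w19 [([282.4, 226.0], 2360), ([550.6, 365.5], 425)]
scene 118 213.48 208 219
s13 135 214.79 209 220
s19 144 213.09 207 219
```

Request:
arm_command(series=[{"dp": [0, 0, -5], "turn": [0, 0, 0], "claw": 0.78}, {"dp": [0, 0, -11], "turn": [0, 0, 0], "claw": 0.78}, {"dp": [4, -4, -12], "turn": [0, 0, 0], "claw": 0.78}, {"dp": [8, -8, -12], "turn": [0, 0, 0], "claw": 0.78}, {"dp": [12, -12, -12], "turn": [0, 0, 0], "claw": 0.78}, {"dp": [16, -14, -12], "turn": [0, 0, 0], "claw": 0.78}, {"dp": [20, -15, -12], "turn": [0, 0, 0], "claw": 0.78}, {"dp": [24, -16, -12], "turn": [0, 0, 0], "claw": 0.78}])

```text
time: 62.55
ee_pos: [0.5336, 0.1164, 0.3563]
eef_rot: [-3.14, 0.002, 0.707]
contact_force: [1.3, 0.1, -0.2]
gripper_width: 0.067
grip_force: 0.0
```

```bash
python3 - <<'E'
from h import *
plan(); t=shoot("top","t20"); s=shoot("scene","s20")
a,b,c0=load("t11"),load("s13"),load("scene")
def diff(x,y,roi): d=np.abs(x["img"].astype(int)-y["img"].astype(int)).mean(2)[roi[1]:roi[3],roi[0]:roi[2]]; return round(d.mean(),1),int((d>50).sum())
print("drain top",diff(t,a,(362,165,422,247)),"drain scene vs s13",diff(s,b,(82,245,162,338)),"lid scene vs start",diff(s,c0,(215,180,340,260)), "lid top vs start",diff(t,load("top"),(238,155,352,242)))
m=load("s20")["img"].astype(int); r=(m[...,0]>100)&(m[...,1]<60)&(m[...,2]<70); k=np.zeros_like(r); k[190:235,180:225]=1; print(np.nonzero(r&k)[0].mean())
E
```

```text
t 62.55 p [0.5336 0.1164 0.3563] rot [-3.14e+00  2.00e-03  7.07e-01] F [ 1.3  0.1 -0.2] w 0.067
drain top (np.float64(10.5), 133) drain scene vs s13 (np.float64(6.8), 0) lid scene vs start (np.float64(18.1), 1596) lid top vs start (np.float64(20.3), 1578)
213.5
```

```bash
python3 - <<'E'
from h import *
for n in("w17","t20"):
    c=load(n); i=c["img"].astype(int); r,g,b=[i[...,k] for k in range(3)]
    u=proj(c,[[.459,-.002,.077],[.469,.0905,.077]]); print(n,"exp",u.round(0).tolist())
    m=(r-b>25)&(g-b>12); k=np.zeros_like(m)
    for p in u: k[max(int(p[1])-30,0):int(p[1])+30,max(int(p[0])-30,0):int(p[0])+30]=1
    print([(q.round(0).tolist(),int(z),plane(c,[q],.077)[0].round(3).tolist()) for q,z in centroid(m&k)])
E
```

```text
w17 exp [[302.0, 196.0], [306.0, 95.0]]
[]
t20 exp [[283.0, 214.0], [256.0, 210.0]]
[([271.0, 238.0], 565, [0.378, 0.037, 0.077])]
```

```bash
python3 -c "
from bench import hand_in
print(hand_in())"
```

```text
the job is handed in; nothing more can be done
None
```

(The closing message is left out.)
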